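# Put the lantern's spare batteries away in their sliding-lid box

### The job

Put the lantern's spare batteries away: lift the front end of the wooden box's lid over its stop lip, slide the lid out and take it right off; lay all the loose batteries flat inside the box; then slide the lid back into its grooves until it lies fully home and flat behind the lip. Do not disturb the lantern, the ashtray, the candy bowl or the coasters.

Things in the scene. Friction and masses are not known exactly. Their poses are not given: they have to be found in the camera images.
- box: wooden box fixed to the table, 216 (x) x 152 (y) x 57 mm high; origin at the centre of its underside, z up, front (lip end) at -x. The lid lies on the wall tops at z 40, between the lip and a rear stop at x +102. Level, the lid can be neither lifted nor slid out: tilt its front up 0.04 to 0.09 rad, rear edge staying down, and slide it to -x; after 55 mm it is clear
- cavity (a point): centre of the box's cavity floor (box z 6); axes as the box. Cavity 190 (x) x 120 (y) x 34 mm deep. Ridges along y, 4 mm high, 6 wide, at 14 mm either side of x -48, 0 and 48, make three troughs there; a divider on y = 0, 4 mm thick, 10 high, makes six places, centred at y -31 and 31. A battery lies there along y, its centre 13 mm above this point
- lip (a point): middle of the top of the box's stop lip (box x -105, z 46): a 6 mm thick bar across the whole front end, 6 mm higher than the wall tops that the lid lies on
- grooves (a point): mid-width point at the mouth of the two grooves, at wall-top height (box x 50, z 40). They run along both sides from here to the rear: cheeks at y -70.5 and 70.5, rails above with undersides at box z 52 and inner edges at y -59 and 59, so 12 mm high for the 7 mm lid. In front of the mouth only the lip stands above box z 40
- lid: flat wooden lid, 200 (x) x 134 (y) x 7 mm, about 200 g, loose; origin at the centre of its underside, z up. When home its frame is at x 0, y 0, z 40 mm of the box frame, axes parallel, with 2 mm play at each end and 3.5 mm at each side. On top, a pull bar centred at lid x -50, y 0: 14 (x) x 60 (y) mm, from z 7 to 27; it can be gripped across its 14 mm from above, and the lid then carried level.
- tray: flat brass tray fixed to the table, 270 (x) x 190 (y) mm, origin at the centre of its underside; floor at z 3, rim 5 mm thick with its top at z 7 mm. The batteries start on it, lying on its floor (centres at z 16).
- cell0: C-size rechargeable battery (may be absent): grey cylinder 26 mm across and 50 mm long (70 g), with steel and copper end bands, lying on its side; rolls freely along the table or tray if pushed sideways. Origin at its centre, x along its axis
- cell1: C-size rechargeable battery (may be absent): grey cylinder 26 mm across and 50 mm long (70 g), with steel and copper end bands, lying on its side; rolls freely along the table or tray if pushed sideways. Origin at its centre, x along its axis
- cell2: C-size rechargeable battery (may be absent): grey cylinder 26 mm across and 50 mm long (70 g), with steel and copper end bands, lying on its side; rolls freely along the table or tray if pushed sideways. Origin at its centre, x along its axis
- cell3: C-size rechargeable battery (may be absent): grey cylinder 26 mm across and 50 mm long (70 g), with steel and copper end bands, lying on its side; rolls freely along the table or tray if pushed sideways. Origin at its centre, x along its axis
- cell4: C-size rechargeable battery (may be absent): grey cylinder 26 mm across and 50 mm long (70 g), with steel and copper end bands, lying on its side; rolls freely along the table or tray if pushed sideways. Origin at its centre, x along its axis
- cell5: C-size rechargeable battery (may be absent): grey cylinder 26 mm across and 50 mm long (70 g), with steel and copper end bands, lying on its side; rolls freely along the table or tray if pushed sideways. Origin at its centre, x along its axis
- lantern: bystander: black battery lantern, 90 mm across, 155 mm high with a bail to 185 mm; origin at the centre of its underside
- ashtray: bystander: green ashtray, 110 mm across, 30 mm high; origin at the centre of its underside
- bowl: bystander: cut-glass candy bowl with brass cap, 114 mm across, 88 mm high; origin at the centre of its underside
- coasters: bystander: two round white coasters, one on the other, about 95 mm across, 10 mm high; origin at the centre of the underside
Not all that is in view belongs to the job. What is shaped like the cell2 but red is not meant.

How it is judged:
By the outcome, as a careful person would: the job done as asked, in the order asked, and still so for the second after the job is handed in, with the robot touching nothing.
Of cell0, cell1, cell2, cell3, cell4, cell5 only 3 to 6 are there at a start; the rules pass over those that are not, and their reading is None.
At some moment in a run one of cell0, cell1, cell2, cell3, cell4, cell5 may be knocked a few centimetres aside while the robot is not near it.
It also fails if it takes over 210 s, if anything falls off the work surface, if the arm or the gripper's body presses on something with over 40 N, if the wrist force passes 120 N, or if a joint passes its speed limit or range.

### The arm

A 6-joint arm with a two-finger parallel gripper is mounted at the origin on the work surface. World frame = base frame: x ahead of the robot, y to its left, z up, the work surface at z = 0. Lengths are in m, angles in rad, forces in N, time in s.
With the tool pointing down it reaches from about 0.375 to 0.9 m from the base axis. Payload 3.1 kg.
Tool frame: the origin (TCP) lies at the very end of the fingers, on their centre line; the grasp point (between the pads) lies 19 mm behind it (robot.grip_depth is the distance from the TCP to the grasp point, in m); z points along the fingers, y is the direction in which the jaws open and shut (so a half turn about z gives the same grasp; the last joint's range is limited). The gripper opens to 87 mm and grips with 3 to 60 N. Pads are 19 mm wide; open, the fingers measure 117 mm over their backs; the gripper's body (75 mm by 190 mm) begins 51 mm behind the grasp point.
Start: joints at [-1.504, 0.527, 1.433, -0, 1.181, -0.178], TCP at [0.152, -0.606, 0.223] pointing down, gripper open.
Joint ranges: [-3.08, 3.08], [-0.75, 2.2], [0.22, 2.44], [-1.43, 4.57], [0, 2.65], [-2.85, 2.85]. Speed limits (rad/s): [2.79, 2.79, 3.14, 3.14, 3.14, 3.14].

### API

Orientations are given as a unit quaternion [x, y, z, w].
In Python, from rig import robot gives the robot as it stands.
- The arm moves only by the tool drive_tool, never from a script. Its argument "series" is a list of rows, each a list of 7 numbers: the shift along the tool's x, y, z in m, then the turn, a rotation vector about the tool's x, y, z in degrees, then the opening, from 0 (shut) to 1 (fully open). A call has 1 to 5 rows; each row shifts and turns the commanded pose from where the row before left it, along the tool's axes as they then stand; what a row does not reach is not made up. A row lasts 1/8 s, in which the tool goes at most 62.5 mm and 10.7 degrees, less where a joint would pass 70% of its speed; a pose out of reach is approached as far as the arm can. A call is refused whole if a number of a shift passes 0.0625 or a number of a turn 10.7, either way. A call with a gripper value outside its range is refused whole. The fingers move at their own pace and stop on an object; "squeeze" is the grip in N (left out, the last holds). Time passes only in rows, so rows that do not move let the fingers close. It gives the time, the measured TCP pose, the force and the opening at its end, in the units of the state.
- robot.get_obs(): the state, without advancing time (a new reading comes with each control period).
- robot.camera(name): name is "side" or "top" or "wrist"; returns (picture, depth): 400x640x3 uint8, blue, green, red; 400x640 float32, m along the optical axis (not along the pixel's ray), 0 where there is no reading.
- robot.camera_model(name): a dict with "fx", "fy", "cx", "cy" (pixels), "R" (3x3) and "t" (3): a world point X has camera coordinates R X + t. Camera axes: x right, y down, z forward; pixel columns grow to the right and rows downward; lengths in m; the calibration is good to about 2 mm. A picture is of the moment at which its call begins: read the wrist's pose just before it. camera_model takes no time and is no camera call; for the wrist camera it gives the pose at the moment of the call.
- robot.hand_in(): hands the job in, once; it reports no verdict.
The state is a dict: "time": time; "q": joint angles; "joint_velocities": joint speeds; "joint_torque": joint torques, N m; "position": TCP position; "tool_rot": TCP orientation; "ft_force": force on the tool from outside, world axes, zero at the start; "moment": the same for the moment, N m; "grip_width": finger opening in m.
Only numpy, scipy, OpenCV 4.12 (cv2) and the standard library are available. Lean on these libraries where they do the work, as an engineer would, in place of code of your own. Each camera call takes 0.05 s, during which the arm holds its last target. There are 200 camera calls.

## Working session

There is one attempt and no reset: what is moved stays moved. The work goes in short steps, Python scripts to look and compute and a tool call to move; the robot and the scene stay as the last step left them, time stands still between calls to the robot, and variables do not carry over. Pictures are saved under pics/ and viewed, about 12 in all and at most 16, crops included, and the job is handed in when it is done.

Besides the shell and the picture viewer there is one more tool, called after "Emit:" as name(argument=value, ...) on one line, values as JSON. drive_tool: Moves the arm, as the interface text tells. Its arguments: {"type":"object","properties":{"series":{"type":"array"},"squeeze":{"type":"number"}},"required":["series"]}

```bash
ls; mkdir -p pics
python3 - <<'E'
from rig import robot
import cv2,numpy as np
o=robot.get_obs(); print({k:np.round(v,3) for k,v in o.items()})
for n in ("top","side"):
    p,d=robot.camera(n); cv2.imwrite(f"pics/{n}0.png",p); np.save(f"{n}0.npy",d)
    m=robot.camera_model(n); print(n,m)
E
```

```text
pics
{'time': np.float64(0.0), 'q': array([-1.505,  0.528,  1.434, -0.   ,  1.181, -0.179]), 'joint_velocities': array([ 0.   ,  0.001, -0.002,  0.   , -0.   , -0.002]), 'joint_torque': array([ 2.0000e-03, -4.4004e+01, -1.7659e+01,  6.3000e-02,  5.8000e-02,
       -0.0000e+00]), 'position': array([ 0.151, -0.606,  0.222]), 'tool_rot': array([ 0.993,  0.122,  0.   , -0.001]), 'ft_force': array([0.583, 0.326, 0.03 ]), 'moment': array([0.043, 0.029, 0.016]), 'grip_width': np.float64(0.087)}
top {'fx': 396.4899883241446, 'fy': 396.4899883241446, 'cx': 322.0395765005451, 'cy': 202.5440726021471, 'R': array([[-0.02987278, -0.99914179, -0.02869314],
       [-0.99146451,  0.03326347, -0.12606219],
       [ 0.12690843,  0.0246824 , -0.9916073 ]]), 't': array([-0.02496861,  0.61469124,  0.92194559])}
side {'fx': 500.4818805936416, 'fy': 500.4818805936416, 'cx': 313.41915842571586, 'cy': 202.9333353107055, 'R': array([[-0.89104736, -0.45351282, -0.01899282],
       [-0.29104074,  0.60293577, -0.74280801],
       [ 0.34832441, -0.65634943, -0.66923503]]), 't': array([0.48613196, 0.26886874, 1.18625554])}
```

View pics/top0.png

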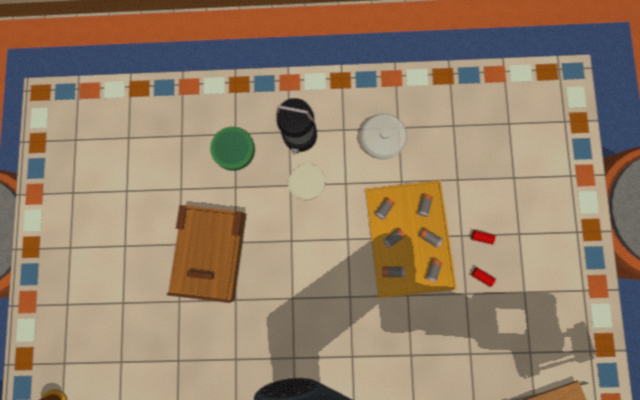

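View pics/side0.png

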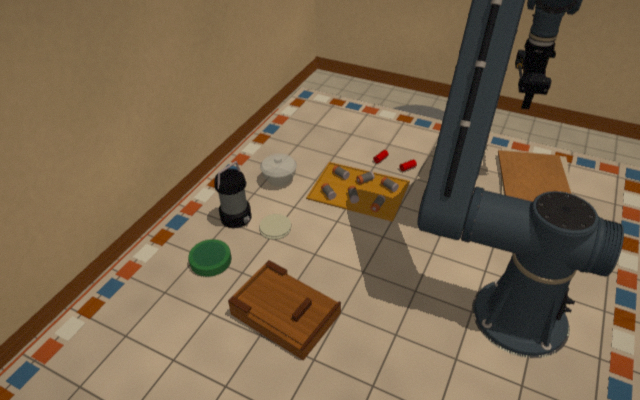

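The top view shows the box at about (207,253) with its pull bar near (201,273), so the front faces the robot. The tray is at (410,240) with six grey cells, and two red decoys lie to its right. Next I'll work out coarse positions.

```bash
cat > h.py <<'E'
from rig import robot
import cv2,numpy as np
from scipy.spatial.transform import Rotation as Ro
def ray(m,u,v,z):
    "world point of pixel (u,v) on the plane at height z"
    R,t=m["R"],m["t"]; d=R.T@[(u-m["cx"])/m["fx"],(v-m["cy"])/m["fy"],1]; c=-R.T@t
    return c+d*(z-c[2])/d[2]
def pix(m,X):
    c=m["R"]@np.asarray(X,float)+m["t"]; return np.array([m["fx"]*c[0]/c[2]+m["cx"],m["fy"]*c[1]/c[2]+m["cy"]])
def cloud(m,d):
    v,u=np.mgrid[:d.shape[0],:d.shape[1]]
    c=np.stack([(u-m["cx"])/m["fx"]*d,(v-m["cy"])/m["fy"]*d,d],-1)
    return (c-m["t"])@m["R"]
def go(p,yaw=None,R=None):
    "shift (tool axes, mm) and turn (deg) from here to world p with tool down, tool x axis at yaw (rad)"
    o=robot.get_obs(); R0=Ro.from_quat(o["tool_rot"])
    s=R0.inv().apply(np.array(p)-o["position"])*1000
    if R is None:
        R=Ro.from_euler("z",yaw)*Ro.from_euler("x",np.pi)
    r=(R0.inv()*R).as_rotvec(degrees=True)
    return np.round(s,1),np.round(r,2)
def st():
    o=robot.get_obs(); R=Ro.from_quat(o["tool_rot"]).as_matrix()
    print("t",round(float(o["time"]),2),"p",np.round(o["position"]*1000,1),"xax",np.round(R[:,0],3),"zax",np.round(R[:,2],3),"yaw",round(float(np.degrees(np.arctan2(R[1,0],R[0,0]))),2),"q",np.round(o["q"],2),"F",np.round(o["ft_force"],1),"w",round(float(o["grip_width"])*1000,1))
def shot(n,f):
    m=robot.camera_model(n); p,d=robot.camera(n); cv2.imwrite(f"pics/{f}.png",p); np.save(f"{f}.npy",d)
    np.savez(f"{f}_m.npz",**m); return m,p,d
def cells(m,p,d,h=0.016,tray=True):
    "cells by height: blobs standing over the tray"
E
python3 - <<'E'
from h import *
m=robot.camera_model("top"); d=np.load("top0.npy"); p=cv2.imread("pics/top0.png"); P=cloud(m,d)
mod=lambda n,px,z:print(n,[np.round(ray(m,u,v,z)*1000).tolist() for u,v in px])
mod("box corners",[(184,206),(245,213),(234,301),(168,295)],.046)
mod("bar",[(201,273)],.067)
mod("tray",[(366,189),(439,181),(455,288),(379,297)],.007)
mod("cells",[(384,208),(425,205),(394,237),(430,238),(393,272),(434,269)],.018)
mod("coast,ash,bowl,lant",[(307,182),(232,148),(382,136),(299,138)],.01)
print(np.round(P[[253,240,208,273],[207,410,384,201]],3), np.round(P[260,[180,207,230]],3))
m=robot.camera_model("wrist"); st(); o=robot.get_obs(); R=Ro.from_quat(o["tool_rot"]).as_matrix()
c=-m["R"].T@m["t"]; print("cam in tool",R.T@(c-o["position"]), R.T@m["R"].T, m["fx"],m["cx"],m["cy"])
E
python3 -c "
import cv2;p=cv2.imread('pics/top0.png')[170:310,150:510];cv2.imwrite('pics/c0.png',cv2.resize(p,None,fx=2.2,fy=2.2,interpolation=cv2.INTER_CUBIC))"
```

```text
box corners [[615.0, 290.0, 46.0], [593.0, 142.0, 46.0], [387.0, 169.0, 46.0], [405.0, 325.0, 46.0]]
bar [[455.0, 240.0, 67.0]]
tray [[648.0, -155.0, 7.0], [662.0, -337.0, 7.0], [399.0, -358.0, 7.0], [383.0, -175.0, 7.0]]
cells [[598.0, -196.0, 18.0], [602.0, -296.0, 18.0], [526.0, -217.0, 18.0], [521.0, -303.0, 18.0], [442.0, -210.0, 18.0], [446.0, -308.0, 18.0]]
coast,ash,bowl,lant [[671.0, -7.0, 10.0], [765.0, 182.0, 10.0], [782.0, -201.0, 10.0], [785.0, 10.0, 10.0]]
[[ 0.501  0.233  0.047]
 [ 0.518 -0.258  0.004]
 [ 0.597 -0.195  0.028]
 [ 0.455  0.24   0.067]] [[0.486 0.298 0.046]
 [0.484 0.232 0.049]
 [0.482 0.178 0.047]]
t 0.1 p [ 151.4 -605.7  221.7] xax [0.97  0.242 0.   ] zax [-0.     0.002 -1.   ] yaw 14.03 q [-1.5   0.53  1.43 -0.    1.18 -0.18] F [0.1 0.4 0.6] w 86.7
cam in tool [ 0.07118362 -0.00144947 -0.16196093] [[ 6.73270306e-04 -9.65403163e-01 -2.60760964e-01]
 [ 9.99999668e-01  5.30564675e-04  6.17658661e-04]
 [-4.57939068e-04 -2.60761294e-01  9.65403200e-01]] 277.9076197032615 317.4134123609892 198.20370767146434
```

Emit:
drive_tool(series=[[0.0437,-0.0309,-0.0078,0,0,0,1],[0.0437,-0.0309,-0.0078,0,0,0,1],[0.0437,-0.0309,-0.0078,0,0,0,1],[0.0437,-0.0309,-0.0078,0,0,0,1],[0.0437,-0.0309,-0.0078,0,0,0,1]])

```text
time: 0.72
position: [0.3268, -0.4018, 0.2615]
tool_rot: [0.993, 0.122, -0.0, -0.0]
ft_force: [0.8, -1.0, -0.0]
grip_width: 0.0871
```

Emit:
drive_tool(series=[[0.0437,-0.0309,-0.0078,0,0,0,1],[0.0437,-0.0309,-0.0078,0,0,0,1],[0.0437,-0.0309,-0.0078,0,0,0,1],[0.0437,-0.0309,-0.0078,0,0,0,1],[0.0437,-0.0309,-0.0078,0,0,0,1]])

```text
time: 1.35
position: [0.5013, -0.1991, 0.3005]
tool_rot: [0.993, 0.122, -0.0, -0.0]
ft_force: [0.7, -0.6, -0.2]
grip_width: 0.0873
```

Emit:
drive_tool(series=[[0,0,0,0,0,-9.64,1],[0,0,0,0,0,-9.64,1],[0,0,0,0,0,-9.64,1],[0,0,0,0,0,-9.64,1],[0,0,0,0,0,-9.64,1]])

```text
time: 1.98
position: [0.5002, -0.2004, 0.3]
tool_rot: [0.855, 0.519, -0.0, -0.001]
ft_force: [0.5, 0.2, 0.3]
grip_width: 0.087
```

Emit:
drive_tool(series=[[0,0,0,0,0,-9.64,1],[0,0,0,0,0,-9.64,1],[0,0,0,0,0,0,1]])

```text
time: 2.35
position: [0.5003, -0.2004, 0.3002]
tool_rot: [0.758, 0.652, -0.0, -0.0]
ft_force: [-0.8, -0.1, -0.1]
grip_width: 0.0869
```

Run:
```python
from h import *
st(); print(go([.455,.18,.2],np.radians(81.5)))
```

```text
t 2.35 p [ 500.3 -200.4  300.2] xax [0.15  0.989 0.   ] zax [-0.001  0.001 -1.   ] yaw 81.39 q [-0.59  0.33  1.55  0.    1.27 -0.44] F [-0.8 -0.1 -0.1] w 86.9
(array([ 369.3, -101.6,  100.4]), array([-0.05, -0.03, -0.11]))
```

Emit:
drive_tool(series=[[0.0462,-0.0127,0.0125,0,0,0,1],[0.0462,-0.0127,0.0125,0,0,0,1],[0.0462,-0.0127,0.0125,0,0,0,1],[0.0462,-0.0127,0.0125,0,0,0,1]])

```text
time: 2.85
position: [0.4773, -0.009, 0.2501]
tool_rot: [0.759, 0.651, 0.0, 0.0]
ft_force: [0.1, 0.2, -0.6]
grip_width: 0.0872
```

Emit:
drive_tool(series=[[0.0462,-0.0127,0.0125,0,0,0,1],[0.0462,-0.0127,0.0125,0,0,0,1],[0.0462,-0.0127,0.0125,0,0,0,1],[0.0462,-0.0127,0.0125,0,0,0,1],[0,0,0,0,0,0,1]])

```text
time: 3.48
position: [0.453, 0.1824, 0.1995]
tool_rot: [0.757, 0.654, -0.001, -0.001]
ft_force: [-0.7, -0.2, 0.2]
grip_width: 0.087
```

Run:
```python
from h import *
st(); m,p,d=shot("wrist","w1"); cv2.imwrite("pics/w1b.png",cv2.resize(p,(800,500)))
```

```text
t 3.48 p [453.  182.4 199.5] xax [ 0.145  0.989 -0.   ] zax [-0.003  0.    -1.   ] yaw 81.64 q [0.15 0.38 1.79 0.   0.97 0.3 ] F [-0.7 -0.2  0.2] w 87.0
```

View pics/w1b.png

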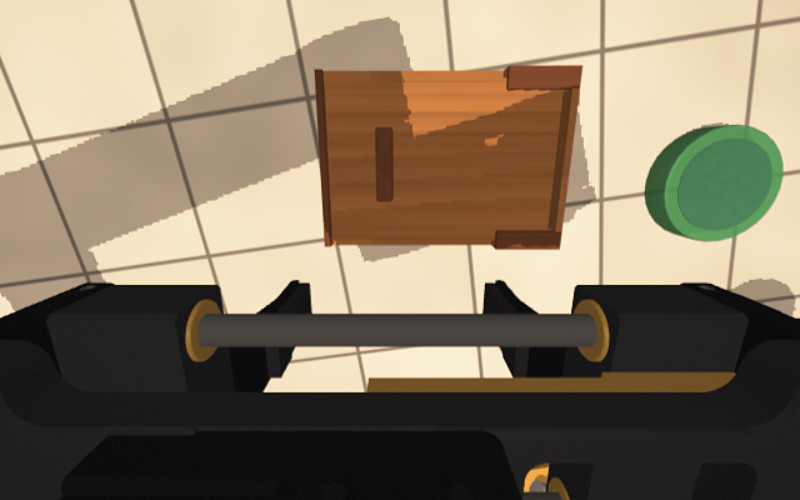

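The box is seen whole, with the lip at x≈322, the pull bar at about (384,164) and the rails at the right. I'll fit its pose from the depth cloud.

Run:
```python
from h import *
m=dict(np.load("w1_m.npz")); d=np.load("w1.npy"); P=cloud(m,d)
u,v=np.meshgrid(np.arange(640),np.arange(400))
roi=(u>245)&(u<475)&(v>45)&(v<202)&(d>0)
def rect(lo,hi,name,extra=True):
    M=(roi&(P[...,2]>lo)&(P[...,2]<hi)&extra).astype(np.uint8)
    n,l,s,c=cv2.connectedComponentsWithStats(M)
    for i in range(1,n):
        if s[i,4]<60: continue
        q=P[l==i]; (cx,cy),(a,b),an=cv2.minAreaRect((q[:,:2]*1000).astype(np.float32))
        print(name,s[i,4],"c",round(cx,1),round(cy,1),"size",round(a,1),round(b,1),"ang",round(an,1),"z",np.round(np.median(q[:,2])*1000,1))
rect(.060,.075,"bar"); rect(.0525,.0595,"rails"); rect(.0435,.05,"lid"); 
h=np.histogram(P[roi][:,2],bins=np.arange(-.005,.075,.002)); print([(round(b*1000),int(c)) for c,b in zip(*h) if c>20])
```

```text
bar 788 c 450.3 247.2 size 58.5 13.5 ang 81.4 z 66.8
rails 2847 c 578.7 229.5 size 152.1 59.0 ang 81.9 z 56.9
lid 22406 c 497.7 240.9 size 152.1 211.0 ang 81.7 z 46.9
[(-3, 768), (-1, 5564), (1, 728), (37, 248), (39, 1721), (41, 281), (43, 345), (45, 12122), (47, 9901), (49, 153), (51, 142), (53, 190), (55, 1265), (57, 1333), (65, 467), (67, 305)]
```

Run:
```python
from h import *
print(go([.4503,.2472,.051],np.radians(81.7)))
```

```text
(array([ 65., -13., 149.]), array([-0.07,  0.04, -0.12]))
```

Emit:
drive_tool(series=[[0.0325,-0.0065,0.03,0,0,-0.1,0.5],[0.0325,-0.0065,0.03,0,0,0,0.5],[0,0,0.03,0,0,0,0.5],[0,0,0.03,0,0,0,0.5],[0,0,0.017,0,0,0,0.5]])

```text
time: 4.15
position: [0.4517, 0.2447, 0.0624]
tool_rot: [0.758, 0.652, -0.001, -0.0]
ft_force: [-0.8, 0.5, -0.5]
grip_width: 0.047
```

Emit:
drive_tool(series=[[0,0,0.012,0,0,0,0.5],[0,0,0,0,0,0,0.5]])

```text
time: 4.4
position: [0.4516, 0.2453, 0.0512]
tool_rot: [0.758, 0.653, -0.0, -0.0]
ft_force: [0.7, -0.6, 1.1]
grip_width: 0.0438
```

Run:
```python
from h import *
st(); print(go([.4503,.2472,.051],np.radians(81.7)))
m,p,d=shot("wrist","w2"); cv2.imwrite("pics/w2b.png",cv2.resize(p,(800,500)))
```

```text
t 4.4 p [451.6 245.3  51.2] xax [ 0.148  0.989 -0.001] zax [-0.001 -0.    -1.   ] yaw 81.5 q [ 0.28  0.66  1.84 -0.    0.64  0.43] F [ 0.7 -0.6  1.1] w 43.8
(array([ 1.7, -1.6,  0.2]), array([-0.05,  0.03, -0.2 ]))
```

View pics/w2b.png

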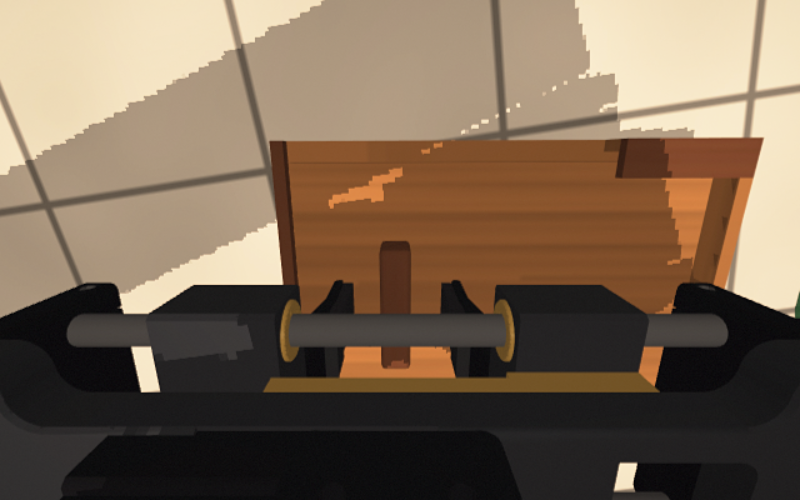

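The bar sits between the fingers and is well centred. I'll close on it.

Emit:
drive_tool(series=[[0.0017,-0.001,0.0005,0,0,-0.2,0.5],[0,0,0,0,0,0,0],[0,0,0,0,0,0,0],[0,0,0,0,0,0,0],[0,0,0,0,0,0,0]], squeeze=45)

```text
time: 5.08
position: [0.4507, 0.248, 0.0512]
tool_rot: [0.756, 0.655, 0.0, 0.0]
ft_force: [-0.3, -0.3, 1.6]
grip_width: 0.0135
```

Run:
```python
from h import *
st(); o=robot.get_obs(); print(o['moment'])
```

```text
t 5.08 p [450.7 248.   51.2] xax [0.143 0.99  0.   ] zax [ 0.  0. -1.] yaw 81.81 q [ 0.29  0.66  1.84 -0.    0.64  0.43] F [-0.3 -0.3  1.6] w 13.5
[0.0068476  0.00294206 0.05388434]
```

Emit:
drive_tool(series=[[0,0.0002,-0.0024,0.93,0,0,0],[0,0.0002,-0.0024,0.93,0,0,0],[0,0.0002,-0.0024,0.93,0,0,0],[0,0.0002,-0.0025,0.93,0,0,0],[0,0,0,0,0,0,0]])

```text
time: 5.7
position: [0.4524, 0.2478, 0.0608]
tool_rot: [0.756, 0.654, -0.021, -0.024]
ft_force: [0.7, 0.4, -1.8]
grip_width: 0.0136
```

Run:
```python
from h import *
st(); print(robot.get_obs()['moment'])
m,p,d=shot("wrist","w3"); P=cloud(m,d); u,v=np.meshgrid(np.arange(640),np.arange(400))
b=np.radians(-8.3); ex=np.array([np.cos(b),np.sin(b)]); ey=np.array([-ex[1],ex[0]])
X=(P[...,:2]*1000-[500.2,240.5])@np.stack([ex,ey],1); Z=P[...,2]*1000
M=(d>0)&(abs(X[...,1]-45)<15)&(v<300)
for x in range(-115,112,10):
    k=M&(abs(X[...,0]-x)<5)&(Z>20); 
    if k.sum()>10: print(x,round(float(np.median(Z[k])),1),end=' | ')
```

```text
t 5.7 p [452.4 247.8  60.8] xax [0.143 0.99  0.   ] zax [-0.063  0.01  -0.998] yaw 81.78 q [0.27 0.66 1.8  0.04 0.75 0.38] F [ 0.7  0.4 -1.8] w 13.6
[-0.03427121 -0.17456907 -0.01868302]
-115 153.6 | -105 151.2 | -95 60.8 | -85 59.8 | -75 151.1 | -65 150.4 | -55 147.0 | -45 57.2 | -35 143.1 | -25 148.2 | -15 147.3 | -5 142.5 | 5 54.0 | 15 53.5 | 25 143.5 | 35 140.9 | 45 50.8 | 55 50.0 | 65 49.2 | 75 48.6 | 85 48.0 | 95 47.4 | 105 54.9 |
```

The lid is tilted about 0.065–0.07 rad with its rear down. Now I'll slide it out.

Emit:
drive_tool(series=[[0,-0.01,0.0006,0,0,0,0],[0,-0.012,0.0008,0,0,0,0],[0,-0.012,0.0008,0,0,0,0]])

```text
time: 6.12
position: [0.4166, 0.2528, 0.0607]
tool_rot: [0.755, 0.655, -0.021, -0.025]
ft_force: [1.1, 0.7, -2.0]
grip_width: 0.0134
```

Emit:
drive_tool(series=[[0,-0.012,0.0008,0,0,0,0],[0,-0.012,0.0008,0,0,0,0],[0,-0.01,0.0006,0,0,0,0],[0,0,0,0,0,0,0]])

```text
time: 6.62
position: [0.3826, 0.2575, 0.0608]
tool_rot: [0.755, 0.655, -0.022, -0.025]
ft_force: [-0.6, 0.5, -1.0]
grip_width: 0.0139
```

Run:
```python
from h import *
st(); print(robot.get_obs()['moment'])
m,p,d=shot("wrist","w4"); P=cloud(m,d); u,v=np.meshgrid(np.arange(640),np.arange(400))
b=np.radians(-8.3); ex=np.array([np.cos(b),np.sin(b)]); ey=np.array([-ex[1],ex[0]])
X=(P[...,:2]*1000-[500.2,240.5])@np.stack([ex,ey],1); Z=P[...,2]*1000
M=(d>0)&(abs(X[...,1]-45)<15)&(v<300)
for x in range(-185,112,10):
    k=M&(abs(X[...,0]-x)<5)&(Z<90); 
    if k.sum()>10: print(x,round(float(np.median(Z[k])),1),end=' | ')
```

```text
t 6.62 p [382.6 257.5  60.8] xax [ 0.142  0.99  -0.001] zax [-0.066  0.009 -0.998] yaw 81.85 q [0.33 0.62 1.93 0.05 0.65 0.43] F [-0.6  0.5 -1. ] w 13.9
[-0.00543231 -0.09465528  0.0074078 ]
-165 59.3 | -155 58.8 | -145 58.1 | -135 57.4 | -125 56.8 | -115 56.2 | -105 55.5 | -95 54.8 | -85 54.2 | -75 53.6 | -65 52.9 | -55 52.4 | -45 51.7 | -35 51.1 | -25 50.4 | -15 49.8 | -5 49.2 | 5 48.5 | 15 47.9 | 25 47.2 | 55 10.2 | 65 9.8 | 75 6.1 | 85 6.0 | 95 12.7 |
```

Emit:
drive_tool(series=[[0,0,-0.015,0,0,0,0],[0,0,-0.025,0,0,0,0],[0,0,-0.025,0,0,0,0],[0,0,-0.015,-1.86,0,0,0],[0,0,0,-1.86,0,0,0]])

```text
time: 7.3
position: [0.3901, 0.2569, 0.1416]
tool_rot: [0.756, 0.655, 0.002, 0.001]
ft_force: [-0.1, -0.1, -2.2]
grip_width: 0.0139
```

Emit:
drive_tool(series=[[-0.0298,0.0121,0,0,0,0,0],[-0.0298,0.0121,0,0,0,0,0],[-0.0298,0.0121,0,0,0,0,0],[-0.0298,0.0121,0,0,0,0,0]])

```text
time: 7.8
position: [0.4199, 0.1309, 0.1404]
tool_rot: [0.756, 0.655, -0.0, 0.0]
ft_force: [1.0, 0.2, -2.1]
grip_width: 0.0133
```

Emit:
drive_tool(series=[[-0.0298,0.0121,0,0,0,0,0],[-0.0298,0.0121,0,0,0,0,0],[-0.0298,0.0121,0,0,0,0,0],[-0.0298,0.0121,0,0,0,0,0],[0,0,0,0,0,0,0]])

```text
time: 8.43
position: [0.452, 0.0052, 0.1405]
tool_rot: [0.757, 0.654, 0.0, 0.001]
ft_force: [0.5, -1.2, -2.2]
grip_width: 0.0135
```

Run:
```python
from h import *
st(); print(go([.4505,.007,.0115],np.radians(81.8)))
m,p,d=shot("wrist","w5"); P=cloud(m,d)*1000; u,v=np.meshgrid(np.arange(640),np.arange(400))
M=(d>0)&(v<220)&(P[...,2]>100)&(P[...,2]<150)&(abs(P[...,1]-45)<18)
for x in range(340,620,20):
    k=M&(abs(P[...,0]-x)<5)
    if k.sum()>10: print(x,round(float(np.median(P[k][:,2])),1),end=' | ')
```

```text
t 8.43 p [452.    5.2 140.5] xax [ 0.146  0.989 -0.001] zax [ 0.001 -0.001 -1.   ] yaw 81.61 q [-0.24  0.44  1.94 -0.    0.77 -0.09] F [ 0.5 -1.2 -2.2] w 13.5
(array([  1.7,  -2. , 129. ]), array([ 0.08,  0.04, -0.19]))
420 136.2 | 440 136.1 | 460 136.2 | 480 136.1 | 500 136.1 | 520 136.1 | 540 136.0 | 560 136.0 | 580 136.0 | 600 136.0 |
```

Emit:
drive_tool(series=[[0,0,0.03,0,0,0,0],[0,0,0.03,0,0,0,0],[0,0,0.03,0,0,0,0],[0,0,0.025,0,0,0,0],[0,0,0.01,0,0,0,0]])

```text
time: 9.1
position: [0.4498, 0.0082, 0.0144]
tool_rot: [0.755, 0.655, -0.001, -0.001]
ft_force: [0.3, -0.2, -2.3]
grip_width: 0.0137
```

Emit:
drive_tool(series=[[0,0,0.0035,0,0,0,0],[0,0,0,0,0,0,0],[0,0,0,0,0,0,0.5],[0,0,0,0,0,0,0.5],[0,0,0,0,0,0,0.5]])

```text
time: 9.72
position: [0.4516, 0.0069, 0.0126]
tool_rot: [0.756, 0.655, 0.0, 0.001]
ft_force: [0.5, -0.8, 0.2]
grip_width: 0.036
```

Emit:
drive_tool(series=[[0,0,-0.03,0,0,0,0.5],[0,0,-0.05,0,0,0,0.5],[0,0,-0.05,0,0,0,0.5],[0,0,-0.05,0,0,0,0.5],[0,0,-0.05,0,0,0,0.5]])

```text
time: 10.35
position: [0.4507, 0.0071, 0.244]
tool_rot: [0.756, 0.655, 0.0, 0.0]
ft_force: [0.9, -0.5, 0.5]
grip_width: 0.0437
```

Run:
```python
from h import *
st()
m,p,d=shot("top","t6"); cv2.imwrite("pics/t6b.png",cv2.resize(p[170:310,150:510],None,fx=2.2,fy=2.2,interpolation=cv2.INTER_CUBIC))
# where must the TCP be for the wrist camera to look at the tray centre
print(go([.52,-.34,.19],np.radians(81.8)))
```

```text
t 10.35 p [450.7   7.1 244. ] xax [ 0.143  0.99  -0.   ] zax [ 0.001 -0.    -1.   ] yaw 81.8 q [-0.23  0.26  1.83  0.    1.05 -0.09] F [ 0.9 -0.5  0.5] w 43.7
(array([-333.6,  113.1,   61.7]), array([0.75, 0.06, 0.03]))
```

View pics/t6b.png

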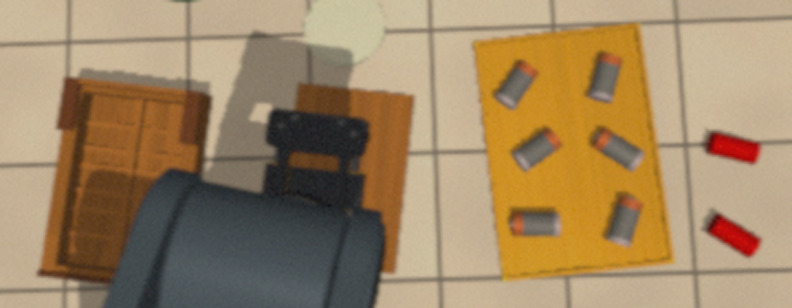

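The lid lies clear on the table, the box is open and empty, and all six cells are still in place. Next I'll look at the tray from close up.

Emit:
drive_tool(series=[[-0.0477,0.0162,0.0088,0,0,0,0.5],[-0.0477,0.0162,0.0088,0,0,0,0.5],[-0.0477,0.0162,0.0088,0,0,0,0.5],[-0.0477,0.0162,0.0088,0,0,0,0.5]])

```text
time: 10.9
position: [0.488, -0.1925, 0.2065]
tool_rot: [0.756, 0.655, 0.0, 0.0]
ft_force: [0.6, 0.4, 0.4]
grip_width: 0.0435
```

Emit:
drive_tool(series=[[-0.0477,0.0162,0.0088,0,0,0,0.5],[-0.0477,0.0162,0.0088,0,0,0,0.5],[-0.0477,0.0162,0.0088,0,0,0,0.5],[0,0,0,0,0,0,0.5]])

```text
time: 11.4
position: [0.5159, -0.3435, 0.1793]
tool_rot: [0.757, 0.653, -0.0, 0.001]
ft_force: [-0.6, 0.5, -0.2]
grip_width: 0.0438
```

```bash
cat >> h.py <<'E'
def tray_cells(f):
    "grey cells by height in the wrist view: centre (mm), axis angle (deg)"
    m,p,d=shot("wrist",f); P=cloud(m,d)*1000
    M=(d>0)&(P[...,2]>13)&(P[...,2]<36)&(P[...,0]>370)&(P[...,0]<680)&(P[...,1]<-120)&(P[...,1]>-380)
    hsv=cv2.cvtColor(p,cv2.COLOR_BGR2HSV)
    M=cv2.morphologyEx(M.astype(np.uint8),cv2.MORPH_OPEN,np.ones((3,3)))
    n,l,s,c=cv2.connectedComponentsWithStats(M); out=[]
    for i in range(1,n):
        if s[i,4]<150: continue
        k=l==i; t=P[k&(P[...,2]>20)]          # upper part: symmetric about the axis
        if len(t)<50: continue
        (cx,cy),(a,b),an=cv2.minAreaRect(t[:,:2].astype(np.float32)); an=an if a>b else an+90
        red=np.mean((hsv[k][:,1]>180)&((hsv[k][:,0]<6)|(hsv[k][:,0]>174)))
        out.append([cx,cy,(an+90)%180-90,max(a,b),min(a,b),np.percentile(t[:,2],98),s[i,4],red])
    return np.round(out,1)
E
python3 - <<'E'
from h import *
st(); print(tray_cells("w7"))
p=cv2.imread("pics/w7.png"); cv2.imwrite("pics/w7b.png",cv2.resize(p,(800,500)))
E
```

```text
t 11.4 p [ 515.9 -343.5  179.3] xax [ 0.146  0.989 -0.001] zax [ 0.001 -0.001 -1.   ] yaw 81.58 q [-0.77  0.57  1.49 -0.    1.08 -0.62] F [-0.6  0.5 -0.2] w 43.8
[[ 597.2 -196.3  -36.6   51.9   25.3   29.9 1439.     0. ]
 [ 524.2 -215.1  -56.5   52.    24.8   29.7 1284.     0. ]
 [ 443.  -208.6   87.7   50.8   24.9   29.6 1323.     0. ]
 [ 601.4 -294.8  -18.1   50.7   24.9   29.8 1089.     0. ]
 [ 522.6 -302.8   55.8   51.7   25.1   29.8 1009.     0. ]
 [ 443.9 -306.3  -20.6   52.5   24.5   29.6 1031.     0. ]]
```

View pics/w7b.png

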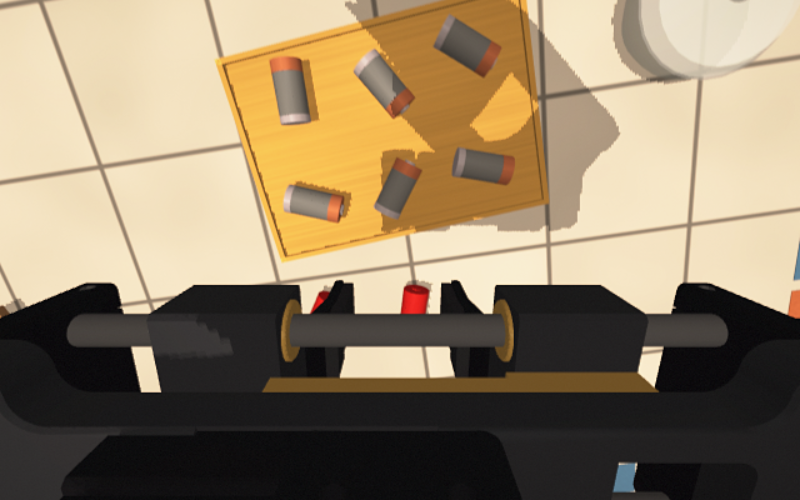

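All six cells are found: at (285,90), (383,83), (467,45), (483,165), (398,188) and (315,202) in the picture, with the red ones off the tray. I'll take the cell at (522.6,−302.8) first.

Emit:
drive_tool(series=[[0,0,0,0,0,8.6,0.65],[0,0,0,0,0,8.6,0.65],[0,0,0,0,0,8.6,0.65],[0.0374,-0.0173,0.03,0,0,0,0.65],[0,0,0.05,0,0,0,0.65]], squeeze=25)

```text
time: 12.08
position: [0.5232, -0.2954, 0.1018]
tool_rot: [0.882, 0.471, 0.001, 0.001]
ft_force: [0.3, -1.2, 0.1]
grip_width: 0.0567
```

Emit:
drive_tool(series=[[0,0,0.05,0,0,0,0.65],[0,0,0.03,0,0,0,0.65],[0,0,0.01,0,0,0,0.65],[0,0,0,0,0,0,0.65],[0,0,0,0,0,0,0]])

```text
time: 12.7
position: [0.5233, -0.2994, 0.0121]
tool_rot: [0.883, 0.47, 0.001, 0.001]
ft_force: [0.6, 0.5, -0.0]
grip_width: 0.0522
```

Emit:
drive_tool(series=[[0,0,0,0,0,0,0],[0,0,0,0,0,0,0],[0,0,0,0,0,0,0],[0,0,0,0,0,0,0]])

```text
time: 13.2
position: [0.5227, -0.2993, 0.011]
tool_rot: [0.883, 0.469, 0.0, 0.0]
ft_force: [0.3, -0.6, 3.8]
grip_width: 0.0251
```

```bash
cat >> h.py <<'E'
B=np.array([500.3,240.7]); BY=-8.3
def slot(x,y):
    b=np.radians(BY); return B+x*np.array([np.cos(b),np.sin(b)])+y*np.array([-np.sin(b),np.cos(b)])
def plan(p,yaw,p0=None,yaw0=None):
    "turn about tool z first (deg), then shift (mm) in the turned axes"
    o=robot.get_obs(); R=Ro.from_quat(o["tool_rot"]).as_matrix()
    yaw0=np.degrees(np.arctan2(R[1,0],R[0,0])) if yaw0 is None else yaw0; p0=o["position"]*1000 if p0 is None else np.array(p0)
    a=np.radians(yaw); d=np.array(p)-p0
    print("turn z",round(float(yaw0-yaw),1),"shift",np.round([d[0]*np.cos(a)+d[1]*np.sin(a),d[0]*np.sin(a)-d[1]*np.cos(a),-d[2]],1))
E
python3 - <<'E'
from h import *
st()
E
```

```text
t 13.2 p [ 522.7 -299.3   11. ] xax [ 0.559  0.829 -0.   ] zax [ 0.001 -0.001 -1.   ] yaw 56.0 q [-0.71  0.79  1.63 -0.    0.72 -0.11] F [ 0.3 -0.6  3.8] w 25.1
```

Emit:
drive_tool(series=[[0,0,-0.03,0,0,0,0],[0,0,-0.05,0,0,0,0],[0,0,-0.05,0,0,0,0],[0,0,-0.03,0,0,0,0],[0,0,0,0,0,0,0]])

```text
time: 13.82
position: [0.5237, -0.3, 0.173]
tool_rot: [0.883, 0.47, 0.001, 0.003]
ft_force: [-0.3, -0.7, -1.1]
grip_width: 0.0253
```

Run:
```python
from h import *
st()
for s in [(48,31),(0,31),(-48,31),(48,-31),(0,-31),(-48,-31)]:
    p=slot(*s); print(s,np.round(p,1))
p=slot(48,31); plan([*p,150],81.7)
```

```text
t 13.82 p [ 523.7 -300.   173. ] xax [ 0.559  0.829 -0.001] zax [ 0.004 -0.004 -1.   ] yaw 56.01 q [-0.71  0.56  1.54  0.    1.04 -0.11] F [-0.3 -0.7 -1.1] w 25.3
(48, 31) [552.3 264.4]
(0, 31) [504.8 271.4]
(-48, 31) [457.3 278.3]
(48, -31) [543.3 203.1]
(0, -31) [495.8 210. ]
(-48, -31) [448.3 217. ]
turn z -25.7 shift [562.7 -53.2  23. ]
```

Emit:
drive_tool(series=[[0,0,0,0,0,-8.57,0],[0,0,0,0,0,-8.57,0],[0,0,0,0,0,-8.57,0],[0.0563,-0.0053,0.0023,0,0,0,0],[0.0563,-0.0053,0.0023,0,0,0,0]])

```text
time: 14.45
position: [0.5269, -0.1848, 0.1636]
tool_rot: [0.757, 0.653, -0.0, -0.002]
ft_force: [0.9, -0.2, -0.6]
grip_width: 0.0252
```

Emit:
drive_tool(series=[[0.0563,-0.0053,0.0023,0,0,0,0],[0.0563,-0.0053,0.0023,0,0,0,0],[0.0563,-0.0053,0.0023,0,0,0,0],[0.0563,-0.0053,0.0023,0,0,0,0],[0.0563,-0.0053,0.0023,0,0,0,0]])

```text
time: 15.08
position: [0.5411, 0.0981, 0.1523]
tool_rot: [0.756, 0.654, -0.001, -0.001]
ft_force: [0.6, -0.6, -0.8]
grip_width: 0.0254
```

Emit:
drive_tool(series=[[0.0563,-0.0053,0.0023,0,0,0,0],[0.0563,-0.0053,0.0023,0,0,0,0],[0.0563,-0.0053,0.0023,0,0,0,0],[0,0,0,0,0,0,0],[0,0,0,0,0,0,0]])

```text
time: 15.7
position: [0.5497, 0.2653, 0.1456]
tool_rot: [0.756, 0.655, -0.002, -0.001]
ft_force: [0.1, -0.0, -1.0]
grip_width: 0.0254
```

Run:
```python
from h import *
st(); p=slot(48,31); plan([*p,15],81.7)
m,p,d=shot("wrist","w8"); cv2.imwrite("pics/w8b.png",cv2.resize(p,(800,500)))
P=cloud(m,d)*1000
# cavity walls: project cavity corners for check
u,v=np.meshgrid(np.arange(640),np.arange(400)); b=np.radians(BY); ex=np.array([np.cos(b),np.sin(b)]); ey=np.array([-ex[1],ex[0]])
X=(P[...,:2]-B)@np.stack([ex,ey],1); Z=P[...,2]
for nm,lo,hi,mm in [("wall y+",38,42,(abs(X[...,0])<45)&(X[...,1]>40)&(X[...,1]<90)),("rails",55,59,(X[...,0]>40)&(abs(X[...,1])<90)&(X[...,0]<115)),("lip",44.5,48,(X[...,0]<-90)&(X[...,0]>-120)&(abs(X[...,1])<85))]:
    k=(d>0)&(Z>lo)&(Z<hi)&mm&(v<230); q=X[k]
    if len(q)>20: print(nm,len(q),np.round(np.percentile(q,[1,50,99],axis=0),1).tolist())
```

```text
t 15.7 p [549.7 265.3 145.6] xax [ 0.143  0.99  -0.002] zax [-0.004 -0.002 -1.   ] yaw 81.77 q [ 0.27  0.6   1.54 -0.    1.    0.41] F [ 0.1 -0.  -1. ] w 25.4
turn z 0.1 shift [ -0.4   2.7 130.6]
wall y+ 1572 [[-43.9, 60.4], [0.4, 68.3], [44.0, 76.0]]
rails 1583 [[50.5, 9.6], [87.9, 65.4], [107.8, 76.2]]
lip 505 [[-108.0, 0.4], [-104.6, 40.6], [-101.3, 75.3]]
```

View pics/w8b.png

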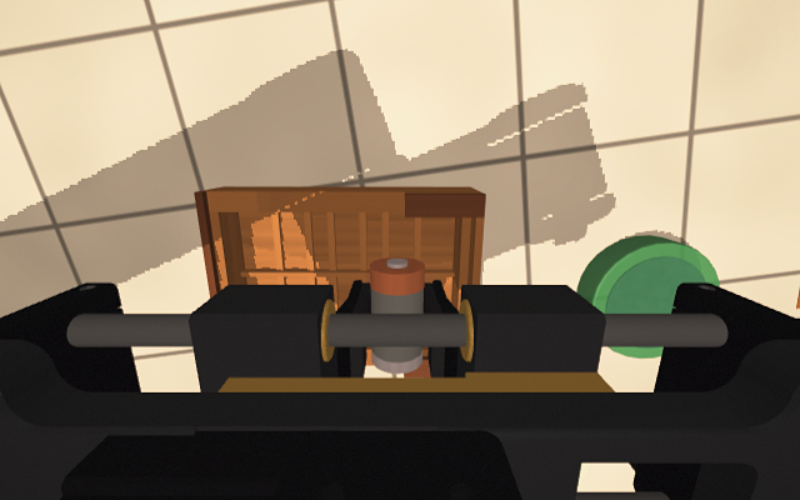

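The box pose is confirmed to about 0.5 mm and the cell is held upright in the jaws. I'll lower it.

Emit:
drive_tool(series=[[0.002,0.0027,0.04,0,0,0,0],[0,0,0.05,0,0,0,0],[0,0,0.02,0,0,0,0],[0,0,0,0,0,0,0],[0,0,0,0,0,0,0]])

```text
time: 16.38
position: [0.555, 0.2665, 0.0383]
tool_rot: [0.757, 0.654, 0.001, 0.0]
ft_force: [-0.9, 0.3, -0.1]
grip_width: 0.0252
```

Run:
```python
from h import *
st(); p=slot(48,31); plan([*p,14],81.7)
robot.camera("wrist"); st()
```

```text
t 16.38 p [555.  266.5  38.3] xax [0.146 0.989 0.001] zax [ 0.001  0.    -1.   ] yaw 81.62 q [ 0.27  0.76  1.59 -0.    0.79  0.41] F [-0.9  0.3 -0.1] w 25.2
turn z -0.1 shift [-2.4 -2.4 24.3]
t 16.43 p [555.3 266.9  38.8] xax [0.145 0.989 0.001] zax [ 0.002  0.001 -1.   ] yaw 81.64 q [ 0.27  0.76  1.59 -0.    0.79  0.41] F [0.7 0.6 0.3] w 25.5
```

Emit:
drive_tool(series=[[0,-0.0012,0.01,0,0,0,0],[0,0,0.008,0,0,0,0],[0,0,0.003,0,0,0,0],[0,0,0,0,0,0,0]])

```text
time: 16.92
position: [0.5525, 0.2676, 0.016]
tool_rot: [0.756, 0.654, -0.0, -0.0]
ft_force: [-1.1, -0.5, -0.3]
grip_width: 0.0253
```

Run:
```python
from h import *
st(); p=slot(48,31); plan([*p,14],81.7)
```

```text
t 16.93 p [552.5 267.6  16. ] xax [ 0.144  0.99  -0.   ] zax [-0.001 -0.    -1.   ] yaw 81.73 q [0.27 0.8  1.59 0.   0.75 0.41] F [-1.1 -0.5 -0.3] w 25.3
turn z 0.0 shift [-3.1  0.2  2. ]
```

Emit:
drive_tool(series=[[0,0,0.0015,0,0,0,0],[0,0,0,0,0,0,0.38],[0,0,0,0,0,0,0.38],[0,0,-0.02,0,0,0,0.38],[0,0,-0.04,0,0,0,0.38]])

```text
time: 17.55
position: [0.5519, 0.2673, 0.0753]
tool_rot: [0.756, 0.654, -0.001, -0.001]
ft_force: [0.3, 0.1, 1.1]
grip_width: 0.0329
```

Emit:
drive_tool(series=[[0,0,-0.05,0,0,0,0.38],[0,0,-0.05,0,0,0,0.38],[-0.055,0.0044,0,0,0,0,0.6],[-0.055,0.0044,0,0,0,0,0.6],[-0.055,0.0044,0,0,0,0,0.6]])

```text
time: 18.18
position: [0.5423, 0.1011, 0.177]
tool_rot: [0.756, 0.655, 0.001, 0.001]
ft_force: [0.7, -0.2, -0.6]
grip_width: 0.0503
```

Emit:
drive_tool(series=[[-0.055,0.0044,0,0,0,0,0.6],[-0.055,0.0044,0,0,0,0,0.6],[-0.055,0.0044,0,0,0,0,0.6],[-0.055,0.0044,0,0,0,0,0.6],[-0.055,0.0044,0,0,0,0,0.6]])

```text
time: 18.8
position: [0.5243, -0.1749, 0.1767]
tool_rot: [0.756, 0.654, 0.0, 0.001]
ft_force: [0.6, -0.3, -0.7]
grip_width: 0.0522
```

Emit:
drive_tool(series=[[-0.055,0.0044,0,0,0,0,0.6],[-0.055,0.0044,0,0,0,0,0.6],[-0.055,0.0044,0,0,0,0,0.6],[0,0,0,0,0,0,0.6]])

```text
time: 19.3
position: [0.5137, -0.3431, 0.1767]
tool_rot: [0.758, 0.652, -0.0, 0.003]
ft_force: [1.0, 0.1, -0.0]
grip_width: 0.0521
```

```bash
cat >> h.py <<'E'
def nxt(f):
    st(); c=tray_cells(f); print(c[:,:6])
    for r in c:
        y=r[2]%180; y=y-180 if y>172 else y
        print(r[:2],"yaw",y,end=" "); plan([r[0],r[1],9.5],y)
E
python3 - <<'E'
from h import *
nxt("w9")
E
```

```text
t 19.3 p [ 513.7 -343.1  176.7] xax [ 0.149  0.989 -0.004] zax [ 0.003 -0.004 -1.   ] yaw 81.43 q [-0.77  0.57  1.5  -0.    1.07 -0.62] F [ 1.   0.1 -0. ] w 52.1
[[ 6.121e+02 -1.912e+02  1.000e-01  7.300e+01  5.620e+01  2.990e+01]
 [ 5.243e+02 -2.152e+02 -5.630e+01  5.210e+01  2.490e+01  2.990e+01]
 [ 4.431e+02 -2.085e+02  8.760e+01  5.060e+01  2.500e+01  2.980e+01]
 [ 4.439e+02 -3.060e+02 -2.110e+01  5.190e+01  2.510e+01  2.950e+01]]
[ 612.1 -191.2] yaw 0.1 turn z 81.4 shift [  99.1 -148.7  166.7]
[ 524.3 -215.2] yaw 123.7 turn z -42.2 shift [ 97.8  78.4 166.7]
[ 443.1 -208.5] yaw 87.6 turn z -6.1 shift [128.5 -75.7 166.7]
[ 443.9 -306. ] yaw 158.9 turn z -77.4 shift [ 77.    6.8 166.7]
```

One cell has been knocked: the one from (601,−295) now lies next to the one at (597,−196). I'll take the clear ones first, starting with (443,−208.5).

Emit:
drive_tool(series=[[0,0,0,0,0,-6.1,0.65],[0.0428,-0.0252,0.0,0,0,0,0.65],[0.0428,-0.0252,0.0,0,0,0,0.65],[0.0428,-0.0252,0.02,0,0,0,0.65],[0,0,0.05,0,0,0,0.65]])

```text
time: 19.98
position: [0.4416, -0.2023, 0.1072]
tool_rot: [0.719, 0.695, 0.0, 0.001]
ft_force: [0.1, -0.6, -0.8]
grip_width: 0.0566
```

Emit:
drive_tool(series=[[0,0,0.05,0,0,0,0.65],[0,0,0.035,0,0,0,0.65],[0,0,0.012,0,0,0,0.65],[0,0,0,0,0,0,0.65],[0,0,0,0,0,0,0]])

```text
time: 20.6
position: [0.4438, -0.2072, 0.0094]
tool_rot: [0.72, 0.694, 0.0, 0.001]
ft_force: [0.7, 0.1, -0.3]
grip_width: 0.0521
```

Emit:
drive_tool(series=[[0,0,0,0,0,0,0],[0,0,0,0,0,0,0],[0,0,0,0,0,0,0]])

```text
time: 20.98
position: [0.4431, -0.2071, 0.0084]
tool_rot: [0.721, 0.693, 0.0, 0.0]
ft_force: [-0.0, 0.1, 2.6]
grip_width: 0.0255
```

Emit:
drive_tool(series=[[0,0,-0.03,0,0,0,0],[0,0,-0.05,0,0,0,0],[0,0,-0.05,0,0,0,0],[0,0,-0.02,0,0,0,0],[0,0,0,0,0,0,0]])

```text
time: 21.6
position: [0.4437, -0.2075, 0.1595]
tool_rot: [0.72, 0.693, 0.0, 0.002]
ft_force: [0.7, 0.4, -0.9]
grip_width: 0.025
```

Run:
```python
from h import *
st(); p=slot(0,31); plan([*p,150],81.7)
```

```text
t 21.6 p [ 443.7 -207.5  159.5] xax [ 0.038  0.999 -0.002] zax [ 0.003 -0.002 -1.   ] yaw 87.81 q [-0.67  0.44  1.83  0.    0.86 -0.63] F [ 0.7  0.4 -0.9] w 25.0
turn z 6.1 shift [482.7  -8.7   9.5]
```

Emit:
drive_tool(series=[[0,0,0,0,0,6.1,0],[0.0537,-0.001,0.001,0,0,0,0],[0.0537,-0.001,0.001,0,0,0,0],[0.0537,-0.001,0.001,0,0,0,0],[0.0537,-0.001,0.001,0,0,0,0]])

```text
time: 22.22
position: [0.4689, 0.0079, 0.1523]
tool_rot: [0.757, 0.654, -0.001, -0.001]
ft_force: [0.4, -0.4, -0.5]
grip_width: 0.025
```

Emit:
drive_tool(series=[[0.0537,-0.001,0.001,0,0,0,0],[0.0537,-0.001,0.001,0,0,0,0],[0.0537,-0.001,0.001,0,0,0,0],[0.0537,-0.001,0.001,0,0,0,0],[0.0537,-0.001,0.001,0,0,0,0]])

```text
time: 22.85
position: [0.5025, 0.274, 0.1468]
tool_rot: [0.756, 0.654, -0.002, -0.001]
ft_force: [0.9, -0.1, -0.5]
grip_width: 0.0254
```

Emit:
drive_tool(series=[[0,0,0.04,0,0,0,0],[0,0,0.05,0,0,0,0],[0,0,0.01,0,0,0,0],[0,0,0,0,0,0,0],[0,0,0,0,0,0,0]])

```text
time: 23.48
position: [0.5049, 0.2728, 0.0503]
tool_rot: [0.756, 0.654, 0.001, 0.001]
ft_force: [-0.3, 0.3, -0.8]
grip_width: 0.0251
```

Run:
```python
from h import *
st(); p=slot(0,31); plan([*p,12.5],81.7)
```

```text
t 23.48 p [504.9 272.8  50.3] xax [0.145 0.989 0.001] zax [ 0.003  0.001 -1.   ] yaw 81.69 q [0.3  0.71 1.69 0.   0.74 0.45] F [-0.3  0.3 -0.8] w 25.1
turn z -0.0 shift [-1.4  0.1 37.8]
```

Emit:
drive_tool(series=[[0,0,0.02,0,0,0,0],[0,0,0.012,0,0,0,0],[0,0,0.005,0,0,0,0],[0,0,0,0,0,0,0],[0,0,0,0,0,0,0.38]])

```text
time: 24.1
position: [0.5041, 0.2728, 0.0125]
tool_rot: [0.756, 0.654, 0.001, 0.0]
ft_force: [0.2, -0.4, -0.4]
grip_width: 0.0294
```

Emit:
drive_tool(series=[[0,0,0,0,0,0,0.38],[0,0,-0.02,0,0,0,0.38],[0,0,-0.04,0,0,0,0.38],[0,0,-0.05,0,0,0,0.38],[0,0,-0.05,0,0,0,0.38]])

```text
time: 24.72
position: [0.5034, 0.2726, 0.1737]
tool_rot: [0.756, 0.654, 0.0, 0.0]
ft_force: [0.3, 0.3, 0.4]
grip_width: 0.0332
```

Emit:
drive_tool(series=[[-0.055,0.0087,0,0,0,0,0.6],[-0.055,0.0087,0,0,0,0,0.6],[-0.055,0.0087,0,0,0,0,0.6],[-0.055,0.0087,0,0,0,0,0.6],[-0.055,0.0087,0,0,0,0,0.6]])

```text
time: 25.35
position: [0.5071, -0.0075, 0.1725]
tool_rot: [0.756, 0.654, 0.0, 0.0]
ft_force: [0.9, -0.2, 0.2]
grip_width: 0.0521
```

Emit:
drive_tool(series=[[-0.055,0.0087,0,0,0,0,0.6],[-0.055,0.0087,0,0,0,0,0.6],[-0.055,0.0087,0,0,0,0,0.6],[-0.055,0.0087,0,0,0,0,0.6],[-0.055,0.0087,0,0,0,0,0.6]])

```text
time: 25.98
position: [0.5103, -0.286, 0.1724]
tool_rot: [0.756, 0.654, 0.0, 0.0]
ft_force: [0.6, 0.3, -0.5]
grip_width: 0.052
```

Emit:
drive_tool(series=[[-0.055,0.0087,0,0,0,0,0.6],[0,0,0,0,0,0,0.6],[0,0,0,0,0,0,0.6]])

```text
time: 26.35
position: [0.5106, -0.3391, 0.1718]
tool_rot: [0.757, 0.654, 0.0, -0.001]
ft_force: [-1.1, 0.7, -0.4]
grip_width: 0.0521
```

Run:
```python
from h import *
nxt("w10"); p=cv2.imread("pics/w10.png"); cv2.imwrite("pics/w10b.png",cv2.resize(p[:240],(800,300)))
```

```text
t 26.35 p [ 510.6 -339.1  171.8] xax [0.145 0.989 0.001] zax [-0.001  0.002 -1.   ] yaw 81.68 q [-0.77  0.57  1.51  0.    1.06 -0.62] F [-1.1  0.7 -0.4] w 52.1
[[ 613.4 -192.9  -11.4   78.9   55.6   30. ]
 [ 524.  -215.1  -56.    51.7   25.    29.8]
 [ 444.  -306.2  -21.5   52.1   24.9   29.5]]
[ 613.4 -192.9] yaw 168.6 turn z -86.9 shift [-72.  162.8 162.3]
[ 524.  -215.1] yaw 124.0 turn z -42.3 shift [ 94.7  79.9 162.3]
[ 444.  -306.2] yaw 158.5 turn z -76.8 shift [ 73.8   5.4 162.3]
```

View pics/w10b.png

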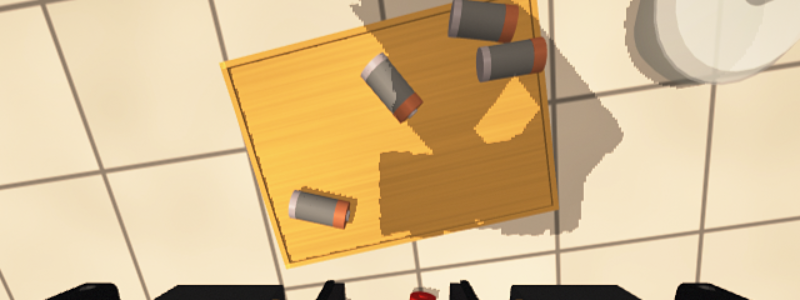

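Two cells now touch, at (483,20) and (512,58). I'll take the lone one at (320,209) next.

Emit:
drive_tool(series=[[0,0,0,0,0,-9.6,0.65],[0,0,0,0,0,-9.6,0.65],[0,0,0,0,0,-9.6,0.65],[0,0,0,0,0,-9.6,0.65],[0,0,0,0,0,-9.6,0.65]])

```text
time: 27.02
position: [0.5113, -0.3373, 0.1721]
tool_rot: [0.421, 0.907, 0.0, -0.001]
ft_force: [0.0, -0.6, -0.3]
grip_width: 0.0568
```

Emit:
drive_tool(series=[[0,0,0,0,0,-9.6,0.65],[0,0,0,0,0,-9.6,0.65],[0,0,0,0,0,-9.6,0.65],[0.0369,0.0027,0,0,0,0,0.65],[0.0369,0.0027,0.03,0,0,0,0.65]])

```text
time: 27.65
position: [0.4455, -0.3067, 0.1437]
tool_rot: [0.185, 0.983, -0.002, 0.002]
ft_force: [-0.4, -0.5, -1.4]
grip_width: 0.0564
```

Emit:
drive_tool(series=[[0,0,0.05,0,0,0,0.65],[0,0,0.045,0,0,0,0.65],[0,0,0.025,0,0,0,0.65],[0,0,0.011,0,0,0,0.65],[0,0,0,0,0,0,0.65]])

```text
time: 28.28
position: [0.4446, -0.3067, 0.0109]
tool_rot: [0.186, 0.983, 0.0, -0.0]
ft_force: [0.3, 0.1, 0.0]
grip_width: 0.0568
```

Emit:
drive_tool(series=[[0,0,0,0,0,0,0],[0,0,0,0,0,0,0],[0,0,0,0,0,0,0],[0,0,0,0,0,0,0]])

```text
time: 28.78
position: [0.4446, -0.308, 0.0114]
tool_rot: [0.186, 0.982, -0.0, 0.0]
ft_force: [-0.2, -0.6, 1.8]
grip_width: 0.0255
```

Emit:
drive_tool(series=[[0,0,-0.03,0,0,0,0],[0,0,-0.05,0,0,0,0],[0,0,-0.05,0,0,0,0],[0,0,-0.02,0,0,0,0],[0,0,0,0,0,0,0]])

```text
time: 29.4
position: [0.4452, -0.3086, 0.1627]
tool_rot: [0.186, 0.982, -0.001, 0.002]
ft_force: [-0.2, 0.4, -0.9]
grip_width: 0.0251
```

Run:
```python
from h import *
st(); p=slot(-48,31); plan([*p,150],81.7)
```

```text
t 29.4 p [ 445.2 -308.6  162.7] xax [-0.931  0.366 -0.004] zax [ 0.003 -0.003 -1.   ] yaw 158.52 q [-0.81  0.5   1.71  0.    0.94 -2.01] F [-0.2  0.4 -0.9] w 25.1
turn z 76.8 shift [582.5 -72.8  12.7]
```

Emit:
drive_tool(series=[[0,0,0,0,0,9.6,0],[0,0,0,0,0,9.6,0],[0,0,0,0,0,9.6,0],[0,0,0,0,0,9.6,0],[0,0,0,0,0,9.6,0]])

```text
time: 30.02
position: [0.4435, -0.3069, 0.159]
tool_rot: [0.572, 0.82, 0.0, -0.002]
ft_force: [1.4, 0.4, -1.8]
grip_width: 0.0255
```

Emit:
drive_tool(series=[[0,0,0,0,0,9.6,0],[0,0,0,0,0,9.6,0],[0,0,0,0,0,9.6,0],[0.053,-0.0066,0.0012,0,0,0,0],[0.053,-0.0066,0.0012,0,0,0,0]])

```text
time: 30.65
position: [0.4456, -0.1996, 0.1567]
tool_rot: [0.757, 0.653, -0.0, -0.002]
ft_force: [-0.0, 0.3, -1.5]
grip_width: 0.0251
```

Emit:
drive_tool(series=[[0.053,-0.0066,0.0012,0,0,0,0],[0.053,-0.0066,0.0012,0,0,0,0],[0.053,-0.0066,0.0012,0,0,0,0],[0.053,-0.0066,0.0012,0,0,0,0],[0.053,-0.0066,0.0012,0,0,0,0]])

```text
time: 31.28
position: [0.451, 0.0677, 0.1511]
tool_rot: [0.756, 0.654, -0.001, -0.001]
ft_force: [0.8, 0.7, -0.4]
grip_width: 0.0255
```

Emit:
drive_tool(series=[[0.053,-0.0066,0.0012,0,0,0,0],[0.053,-0.0066,0.0012,0,0,0,0],[0.053,-0.0066,0.0012,0,0,0,0],[0.053,-0.0066,0.0012,0,0,0,0],[0,0,0,0,0,0,0]])

```text
time: 31.9
position: [0.4555, 0.2826, 0.146]
tool_rot: [0.755, 0.656, -0.001, -0.001]
ft_force: [0.3, -0.3, -0.6]
grip_width: 0.025
```

Emit:
drive_tool(series=[[0,0,0.04,0,0,0,0],[0,0,0.05,0,0,0,0],[0,0,0.01,0,0,0,0],[0,0,0,0,0,0,0],[0,0,0,0,0,0,0]])

```text
time: 32.52
position: [0.4578, 0.2797, 0.0491]
tool_rot: [0.756, 0.654, 0.001, 0.0]
ft_force: [-0.2, -0.3, -1.4]
grip_width: 0.0254
```

Run:
```python
from h import *
st(); p=slot(-48,31); plan([*p,14],81.7); plan([514,-338,172],81.7,[*p,172],81.7)
```

```text
t 32.52 p [457.8 279.7  49.1] xax [0.145 0.99  0.001] zax [ 0.003  0.001 -1.   ] yaw 81.69 q [ 0.34  0.68  1.79 -0.    0.67  0.49] F [-0.2 -0.3 -1.4] w 25.4
turn z -0.0 shift [-1.4 -0.3 35.1]
turn z 0.0 shift [-601.7  145.1   -0. ]
```

Emit:
drive_tool(series=[[-0.001,0,0.02,0,0,0,0],[0,0,0.01,0,0,0,0],[0,0,0.005,0,0,0,0],[0,0,0,0,0,0,0],[0,0,0,0,0,0,0.38]])

```text
time: 33.15
position: [0.4581, 0.2794, 0.0155]
tool_rot: [0.756, 0.654, 0.002, 0.001]
ft_force: [0.4, -0.4, -0.4]
grip_width: 0.0294
```

Emit:
drive_tool(series=[[0,0,0,0,0,0,0.38],[0,0,-0.02,0,0,0,0.38],[0,0,-0.04,0,0,0,0.38],[0,0,-0.05,0,0,0,0.38],[0,0,-0.05,0,0,0,0.38]])

```text
time: 33.78
position: [0.4562, 0.2784, 0.1741]
tool_rot: [0.756, 0.654, -0.0, -0.0]
ft_force: [0.3, -0.1, -0.1]
grip_width: 0.0333
```

Emit:
drive_tool(series=[[-0.0547,0.0132,0,0,0,0,0.6],[-0.0547,0.0132,0,0,0,0,0.6],[-0.0547,0.0132,0,0,0,0,0.6],[-0.0547,0.0132,0,0,0,0,0.6],[-0.0547,0.0132,0,0,0,0,0.6]])

```text
time: 34.4
position: [0.4824, -0.0033, 0.1729]
tool_rot: [0.756, 0.654, 0.0, 0.0]
ft_force: [0.6, -0.4, 0.4]
grip_width: 0.0519
```

Emit:
drive_tool(series=[[-0.0547,0.0132,0,0,0,0,0.6],[-0.0547,0.0132,0,0,0,0,0.6],[-0.0547,0.0132,0,0,0,0,0.6],[-0.0547,0.0132,0,0,0,0,0.6],[-0.0547,0.0132,0,0,0,0,0.6]])

```text
time: 35.02
position: [0.5081, -0.2835, 0.1727]
tool_rot: [0.756, 0.654, 0.0, -0.0]
ft_force: [1.1, 0.0, 0.3]
grip_width: 0.0523
```

Emit:
drive_tool(series=[[-0.0547,0.0132,0,0,0,0,0.6],[0,0,0,0,0,0,0.6],[0,0,0,0,0,0,0.6]])

```text
time: 35.4
position: [0.5127, -0.3371, 0.1722]
tool_rot: [0.757, 0.654, 0.0, -0.001]
ft_force: [-0.4, -0.1, -0.8]
grip_width: 0.0522
```

Run:
```python
from h import *
nxt("w11")
```

```text
t 35.4 p [ 512.7 -337.1  172.2] xax [0.145 0.989 0.002] zax [-0.001  0.002 -1.   ] yaw 81.67 q [-0.76  0.57  1.51  0.    1.06 -0.62] F [-0.4 -0.1 -0.8] w 52.2
[[ 613.2 -193.4  -13.1   79.1   55.4   29.9]
 [ 524.3 -215.2  -56.4   52.    24.6   29.8]]
[ 613.2 -193.4] yaw 166.9 turn z -85.2 shift [-65.4 161.9 162.8]
[ 524.3 -215.2] yaw 123.6 turn z -41.9 shift [ 94.5  76.6 162.8]
```

Emit:
drive_tool(series=[[0,0,0,0,0,-10.48,0.65],[0,0,0,0,0,-10.48,0.65],[0,0,0,0,0,-10.48,0.65],[0,0,0,0,0,-10.48,0.65],[0.0315,0.0255,0,0,0,0,0.65]])

```text
time: 36.08
position: [0.5176, -0.2976, 0.173]
tool_rot: [0.472, 0.881, -0.0, 0.001]
ft_force: [0.1, 1.0, -0.1]
grip_width: 0.0567
```

Emit:
drive_tool(series=[[0.0315,0.0255,0,0,0,0,0.65],[0.0315,0.0255,0.03,0,0,0,0.65],[0,0,0.05,0,0,0,0.65],[0,0,0.045,0,0,0,0.65],[0,0,0.026,0,0,0,0.65]])

```text
time: 36.7
position: [0.5235, -0.2137, 0.02]
tool_rot: [0.471, 0.882, 0.0, -0.002]
ft_force: [-0.3, -0.5, 0.6]
grip_width: 0.0564
```

Emit:
drive_tool(series=[[0,0,0.011,0,0,0,0.65],[0,0,0,0,0,0,0.65],[0,0,0,0,0,0,0],[0,0,0,0,0,0,0],[0,0,0,0,0,0,0]])

```text
time: 37.33
position: [0.5253, -0.217, 0.0116]
tool_rot: [0.472, 0.881, -0.0, 0.001]
ft_force: [-0.8, -0.2, 0.2]
grip_width: 0.0344
```

Emit:
drive_tool(series=[[0,0,0,0,0,0,0],[0,0,-0.03,0,0,0,0],[0,0,-0.05,0,0,0,0],[0,0,-0.05,0,0,0,0],[0,0,-0.02,0,0,0,0]])

```text
time: 37.95
position: [0.5261, -0.2175, 0.164]
tool_rot: [0.472, 0.881, -0.0, 0.003]
ft_force: [0.8, 0.9, -1.8]
grip_width: 0.0255
```

Emit:
drive_tool(series=[[0,0,0,0,0,10.48,0],[0,0,0,0,0,10.48,0],[0,0,0,0,0,10.48,0],[0,0,0,0,0,10.48,0],[0,0,0,0,0,0,0]])

```text
time: 38.58
position: [0.5245, -0.2166, 0.1606]
tool_rot: [0.756, 0.655, -0.0, -0.0]
ft_force: [0.5, -0.5, -0.6]
grip_width: 0.0252
```

Run:
```python
from h import *
st(); p=slot(48,-31); plan([*p,150],81.7)
```

```text
t 38.58 p [ 524.5 -216.6  160.6] xax [0.142 0.99  0.   ] zax [-0.  0. -1.] yaw 81.83 q [-0.59  0.53  1.64 -0.    0.97 -0.45] F [ 0.5 -0.5 -0.6] w 25.2
turn z 0.1 shift [418.  -42.   10.6]
```

Emit:
drive_tool(series=[[0.0522,-0.0052,0.0013,0,0,0,0],[0.0522,-0.0053,0.0013,0,0,0,0],[0.0522,-0.0052,0.0013,0,0,0,0],[0.0522,-0.0053,0.0013,0,0,0,0],[0.0522,-0.0052,0.0013,0,0,0,0]])

```text
time: 39.2
position: [0.5364, 0.0469, 0.1543]
tool_rot: [0.755, 0.655, 0.0, 0.0]
ft_force: [0.4, 0.5, -1.1]
grip_width: 0.0254
```

Emit:
drive_tool(series=[[0.0522,-0.0053,0.0013,0,0,0,0],[0.0522,-0.0052,0.0013,0,0,0,0],[0.0522,-0.0053,0.0013,0,0,0,0],[0,0,0,0,0,0,0],[0,0,0.03,0,0,0,0]])

```text
time: 39.83
position: [0.5454, 0.2032, 0.122]
tool_rot: [0.755, 0.656, 0.002, 0.002]
ft_force: [-0.2, -0.4, -1.2]
grip_width: 0.0249
```

Emit:
drive_tool(series=[[0,0,0.05,0,0,0,0],[0,0,0.02,0,0,0,0],[0,0,0,0,0,0,0],[0,0,0,0,0,0,0]])

```text
time: 40.33
position: [0.5443, 0.2021, 0.0512]
tool_rot: [0.756, 0.654, 0.001, 0.0]
ft_force: [0.9, 0.9, -1.8]
grip_width: 0.0255
```

Run:
```python
from h import *
st(); p=slot(48,-31); plan([*p,14],81.7); plan([514,-338,172],81.7,[*p,172],81.7)
```

```text
t 40.33 p [544.3 202.1  51.2] xax [0.144 0.99  0.   ] zax [ 0.001  0.    -1.   ] yaw 81.73 q [ 0.16  0.71  1.67 -0.    0.75  0.31] F [ 0.9  0.9 -1.8] w 25.5
turn z 0.0 shift [ 0.9 -1.1 37.2]
turn z 0.0 shift [-539.7   49.1   -0. ]
```

Emit:
drive_tool(series=[[0.0,-0.001,0.02,0,0,0,0],[0,0,0.011,0,0,0,0],[0,0,0.005,0,0,0,0],[0,0,0,0,0,0,0],[0,0,0,0,0,0,0.38]])

```text
time: 40.95
position: [0.5429, 0.2028, 0.0149]
tool_rot: [0.756, 0.654, 0.0, 0.0]
ft_force: [0.1, 0.2, -0.5]
grip_width: 0.0296
```

Emit:
drive_tool(series=[[0,0,0,0,0,0,0.38],[0,0,-0.02,0,0,0,0.38],[0,0,-0.04,0,0,0,0.38],[0,0,-0.05,0,0,0,0.38],[0,0,-0.05,0,0,0,0.38]])

```text
time: 41.58
position: [0.5422, 0.2027, 0.176]
tool_rot: [0.756, 0.654, -0.0, -0.0]
ft_force: [0.6, 1.1, 1.3]
grip_width: 0.033
```

Emit:
drive_tool(series=[[-0.054,0.0049,0,0,0,0,0.6],[-0.054,0.0049,0,0,0,0,0.6],[-0.054,0.0049,0,0,0,0,0.6],[-0.054,0.0049,0,0,0,0,0.6],[-0.054,0.0049,0,0,0,0,0.6]])

```text
time: 42.2
position: [0.5276, -0.0696, 0.1748]
tool_rot: [0.756, 0.654, 0.0, 0.0]
ft_force: [0.9, -0.3, -1.1]
grip_width: 0.0521
```

Emit:
drive_tool(series=[[-0.054,0.0049,0,0,0,0,0.6],[-0.054,0.0049,0,0,0,0,0.6],[-0.054,0.0049,0,0,0,0,0.6],[0,0,0,0,0,0,0.6],[0,0,0,0,0,0,0.6]])

```text
time: 42.82
position: [0.5185, -0.2299, 0.1743]
tool_rot: [0.757, 0.654, 0.0, -0.001]
ft_force: [0.2, 1.2, -0.5]
grip_width: 0.0521
```

Run:
```python
from h import *
st(); m,p,d=shot("wrist","w12"); P=cloud(m,d)*1000
M=((d>0)&(P[...,2]>25.5)&(P[...,2]<36)&(P[...,0]>370)&(P[...,0]<690)&(P[...,1]<-120)&(P[...,1]>-380)).astype(np.uint8)
n,l,s,c=cv2.connectedComponentsWithStats(M)
for i in range(1,n):
    if s[i,4]<60: continue
    q=P[l==i][:,:2].astype(np.float32); (cx,cy),(a,b),an=cv2.minAreaRect(q); an=an if a>b else an+90
    y=an%180; print(np.round([cx,cy,y,max(a,b),min(a,b)],1),end=" "); plan([cx,cy,10],y)
cv2.imwrite("pics/w12b.png",cv2.resize(p[:130,250:510],None,fx=3,fy=3))
```

```text
t 42.83 p [ 518.5 -229.9  174.3] xax [0.145 0.989 0.001] zax [-0.001  0.001 -1.   ] yaw 81.67 q [-0.61  0.51  1.63  0.    1.   -0.47] F [ 0.2  1.2 -0.5] w 52.1
[ 602.8 -175.   165.4   50.4   19.5] turn z -83.6 shift [-67.9  73.6 164.3]
[ 623.8 -206.4  179.    50.7   18.9] turn z -97.3 shift [-104.9   24.5  164.3]
```

View pics/w12b.png

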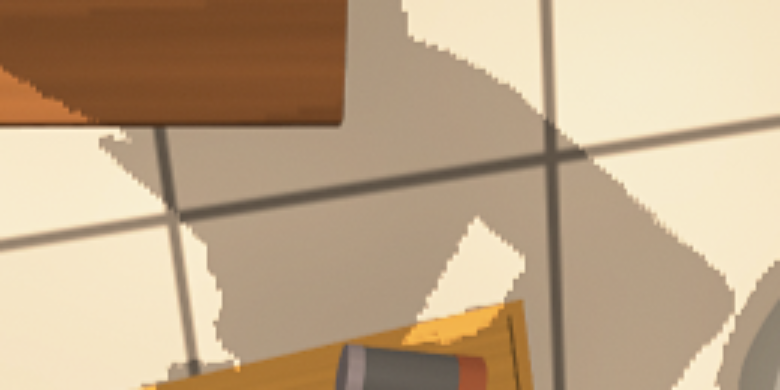

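Both knocked cells are measured and they still touch at one end. I'll grip the first 15 mm toward its free end so the finger clears the other.

Emit:
drive_tool(series=[[0,0,0,0,0,-10.45,0.5],[0,0,0,0,0,-10.45,0.5],[0,0,0,0,0,-10.45,0.5],[0,0,0,0,0,-10.45,0.5],[0,0,0,0,0,-10.45,0.5]])

```text
time: 43.5
position: [0.519, -0.2281, 0.1744]
tool_rot: [0.387, 0.922, 0.0, -0.0]
ft_force: [-0.3, -0.6, -0.4]
grip_width: 0.0436
```

Emit:
drive_tool(series=[[0,0,0,0,0,-10.45,0.5],[0,0,0,0,0,-10.45,0.5],[0,0,0,0,0,-10.45,0.5],[-0.0264,0.0372,0,0,0,0,0.5],[-0.0264,0.0372,0.04,0,0,0,0.5]])

```text
time: 44.12
position: [0.5924, -0.1708, 0.1374]
tool_rot: [0.127, 0.992, -0.001, 0.004]
ft_force: [-0.3, -1.1, -0.3]
grip_width: 0.0435
```

Emit:
drive_tool(series=[[0,0,0.05,0,0,0,0.5],[0,0,0.02,0,0,0,0.5],[0,0,0,0,0,0,0.5],[0,0,0,0,0,0,0.5]])

```text
time: 44.62
position: [0.5897, -0.1711, 0.0655]
tool_rot: [0.127, 0.992, -0.0, 0.001]
ft_force: [0.8, -0.0, 0.6]
grip_width: 0.043
```

Run:
```python
from h import *
st(); plan([588.3,-171.2,10],165.4)
m,p,d=shot("wrist","w13"); cv2.imwrite("pics/w13b.png",cv2.resize(p[130:330,180:460],None,fx=2.8,fy=2.8))
```

```text
t 44.62 p [ 589.7 -171.1   65.5] xax [-0.968  0.252 -0.002] zax [ 0.001 -0.001 -1.   ] yaw 165.39 q [-0.46  0.72  1.58  0.    0.84 -1.78] F [ 0.8 -0.   0.6] w 43.0
turn z -0.0 shift [ 1.3 -0.4 55.5]
```

View pics/w13b.png

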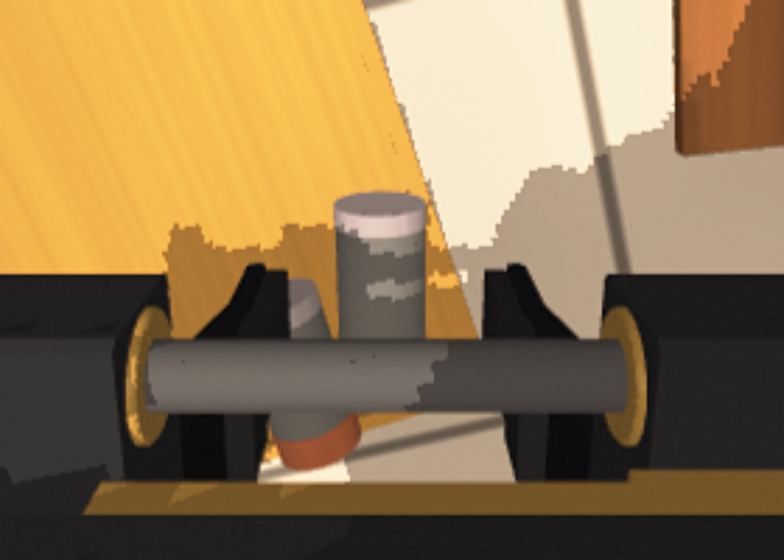

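The first cell at (380,270) is centred between the fingers. The other's near end at (305,290) is close beside the left finger, so I'll go 2 mm further along and descend.

Emit:
drive_tool(series=[[0.003,0,0.025,0,0,0,0.5],[0,0,0.02,0,0,0,0.5],[0,0,0.01,0,0,0,0.5],[0,0,0,0,0,0,0.5]])

```text
time: 45.18
position: [0.5858, -0.171, 0.0088]
tool_rot: [0.128, 0.992, 0.0, -0.001]
ft_force: [-0.7, 0.4, -0.1]
grip_width: 0.0435
```

Emit:
drive_tool(series=[[0,0,0,0,0,0,0],[0,0,0,0,0,0,0],[0,0,0,0,0,0,0],[0,0,0,0,0,0,0]])

```text
time: 45.68
position: [0.5865, -0.1713, 0.01]
tool_rot: [0.128, 0.992, -0.0, 0.001]
ft_force: [-0.6, 0.4, 2.8]
grip_width: 0.025
```

Emit:
drive_tool(series=[[0,0,-0.02,0,0,0,0],[0,0,-0.04,0,0,0,0],[0,0,-0.05,0,0,0,0],[0,0,-0.03,0,0,0,0],[0,0,0,0,0,0,0]])

```text
time: 46.3
position: [0.5879, -0.1718, 0.1533]
tool_rot: [0.128, 0.992, -0.001, 0.003]
ft_force: [-0.9, 0.3, -0.9]
grip_width: 0.0256
```

Emit:
drive_tool(series=[[0,0,0,0,0,10.45,0],[0,0,0,0,0,10.45,0],[0,0,0,0,0,10.45,0],[0,0,0,0,0,10.45,0],[0,0,0,0,0,10.45,0]])

```text
time: 46.92
position: [0.5848, -0.1704, 0.148]
tool_rot: [0.554, 0.833, -0.0, -0.002]
ft_force: [-0.6, -0.1, 0.7]
grip_width: 0.025
```

Emit:
drive_tool(series=[[0,0,0,0,0,10.45,0],[0,0,0,0,0,10.45,0],[0,0,0,0,0,10.45,0],[0,0,0,0,0,0,0]])

```text
time: 47.42
position: [0.5851, -0.1705, 0.1482]
tool_rot: [0.756, 0.655, -0.001, -0.001]
ft_force: [0.1, -0.3, -0.9]
grip_width: 0.0256
```

Run:
```python
from h import *
st(); p=slot(0,-15); plan([*p,150],81.7)
m,p,d=shot("wrist","w14"); cv2.imwrite("pics/w14b.png",cv2.resize(p[130:330,180:460],None,fx=2.8,fy=2.8))
P=cloud(m,d)*1000
M=(d>0)&(P[...,2]>130)&(P[...,2]<200); u,v=np.meshgrid(np.arange(640),np.arange(400))
o=robot.get_obs(); T=Ro.from_quat(o["tool_rot"]).inv().apply((P.reshape(-1,3)-o["position"]*1000)).reshape(P.shape)
k=(d>0)&(abs(T[...,1])<11)&(abs(T[...,2]+5)<25)&(abs(T[...,0])<60)
q=T[k]; print(len(q),np.round(np.percentile(q,[2,50,98],axis=0),1).tolist())
h=q[(abs(q[:,1])<4)&(q[:,0]>0)]; print("top line",np.round(np.polyfit(h[:,0],h[:,2],1),3))
```

```text
t 47.42 p [ 585.1 -170.5  148.2] xax [0.142 0.99  0.001] zax [-0.002  0.001 -1.   ] yaw 81.84 q [-0.47  0.6   1.54  0.    1.01 -0.32] F [ 0.1 -0.3 -0.9] w 25.6
turn z 0.1 shift [ 379.7 -143.2   -1.8]
1797 [[-31.4, -10.7, -19.1], [-0.4, -0.4, -16.0], [9.1, 10.6, 3.9]]
top line [  2.805 -33.086]
```

View pics/w14b.png

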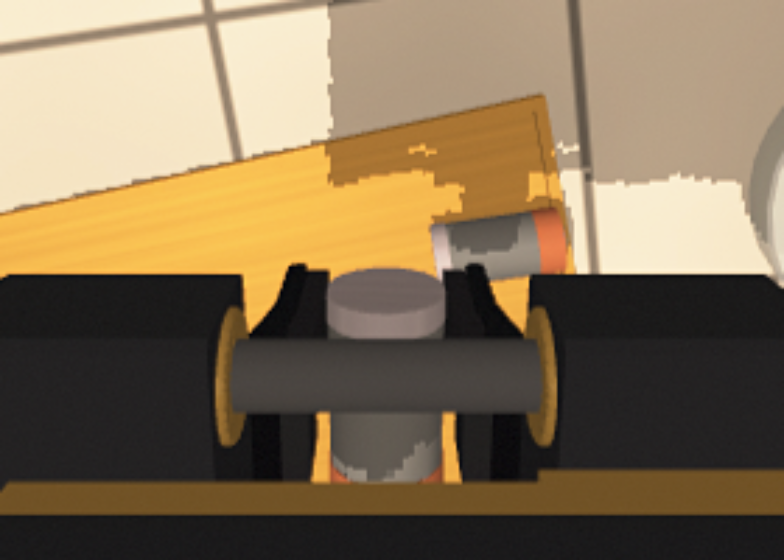

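Held cell: its near end is at tool x +9, so its centre is 16 mm behind the TCP as intended. The last cell lies free at (500,245). I'll carry this one to its place.

Emit:
drive_tool(series=[[0.0475,-0.0179,0,0,0,0,0],[0.0475,-0.0179,0,0,0,0,0],[0.0475,-0.0179,0,0,0,0,0],[0.0475,-0.0179,0,0,0,0,0],[0.0475,-0.0179,0,0,0,0,0]])

```text
time: 48.1
position: [0.531, 0.0784, 0.1491]
tool_rot: [0.755, 0.655, -0.0, -0.0]
ft_force: [0.4, -0.4, -1.0]
grip_width: 0.0251
```

Emit:
drive_tool(series=[[0.0475,-0.0179,0,0,0,0,0],[0.0475,-0.0179,0,0,0,0,0],[0.0475,-0.0179,0,0,0,0,0],[0,0,0,0,0,0,0],[0,0,0.04,0,0,0,0]])

```text
time: 48.72
position: [0.5019, 0.2265, 0.1113]
tool_rot: [0.755, 0.656, 0.004, 0.002]
ft_force: [0.5, 0.0, -1.4]
grip_width: 0.025
```

Emit:
drive_tool(series=[[0,0,0.04,0,0,0,0],[0,0,0.02,0,0,0,0],[0,0,0,0,0,0,0],[0,0,0,0,0,0,0]])

```text
time: 49.22
position: [0.4999, 0.2251, 0.0499]
tool_rot: [0.756, 0.654, 0.0, 0.0]
ft_force: [-0.5, -0.2, -0.6]
grip_width: 0.0249
```

Run:
```python
from h import *
st(); p=slot(0,-15); plan([*p,13.5],81.7); plan([620,-290,172],81.7,[*p,172],81.7)
```

```text
t 49.23 p [499.9 225.1  49.9] xax [0.144 0.99  0.   ] zax [ 0.001  0.    -1.   ] yaw 81.72 q [ 0.22  0.69  1.76 -0.    0.7   0.36] F [-0.5 -0.2 -0.6] w 24.9
turn z 0.0 shift [ 0.5 -1.8 36.4]
turn z 0.0 shift [-492.9  195.1   -0. ]
```

Emit:
drive_tool(series=[[0,-0.0016,0.02,0,0,0,0],[0,0,0.011,0,0,0,0],[0,0,0.005,0,0,0,0],[0,0,0,0,0,0,0],[0,0,0,0,0,0,0.38]])

```text
time: 49.85
position: [0.4979, 0.226, 0.0139]
tool_rot: [0.756, 0.654, 0.0, 0.0]
ft_force: [0.3, -0.2, -0.6]
grip_width: 0.0296
```

Emit:
drive_tool(series=[[0,0,0,0,0,0,0.38],[0,0,-0.02,0,0,0,0.38],[0,0,-0.04,0,0,0,0.38],[0,0,-0.05,0,0,0,0.38],[0,0,-0.05,0,0,0,0.38]])

```text
time: 50.48
position: [0.4972, 0.2258, 0.175]
tool_rot: [0.756, 0.654, -0.0, 0.0]
ft_force: [-0.1, 0.5, -0.0]
grip_width: 0.0333
```

Emit:
drive_tool(series=[[-0.0548,0.0217,0,0,0,0,0.6],[-0.0548,0.0217,0,0,0,0,0.6],[-0.0548,0.0217,0,0,0,0,0.6],[-0.0548,0.0217,0,0,0,0,0.6],[-0.0548,0.0217,0,0,0,0,0.6]])

```text
time: 51.1
position: [0.5656, -0.0628, 0.1738]
tool_rot: [0.756, 0.654, 0.0, 0.0]
ft_force: [0.3, -0.3, -0.7]
grip_width: 0.052
```

Emit:
drive_tool(series=[[-0.0548,0.0217,0,0,0,0,0.6],[-0.0548,0.0217,0,0,0,0,0.6],[-0.0548,0.0217,0,0,0,0,0.6],[-0.0548,0.0217,0,0,0,0,0.6],[0,0,0,0,0,0,0.6]])

```text
time: 51.72
position: [0.6203, -0.2957, 0.1735]
tool_rot: [0.758, 0.652, 0.0, 0.002]
ft_force: [-0.5, -0.1, -0.1]
grip_width: 0.0525
```

Run:
```python
from h import *
nxt("w15")
```

```text
t 51.73 p [ 620.3 -295.7  173.5] xax [ 0.149  0.989 -0.002] zax [ 0.003 -0.003 -1.   ] yaw 81.43 q [-0.61  0.66  1.31 -0.    1.16 -0.46] F [-0.5 -0.1 -0.1] w 52.5
[[ 6.245e+02 -2.066e+02  1.000e-01  5.210e+01  2.490e+01  2.960e+01]]
[ 624.5 -206.6] yaw 0.1 turn z 81.4 shift [  5.2 -85.9 163.6]
```

Emit:
drive_tool(series=[[0,0,0,0,0,10.18,0.6],[0,0,0,0,0,10.18,0.6],[0,0,0,0,0,10.18,0.6],[0,0,0,0,0,10.18,0.6],[0,0,0,0,0,10.18,0.6]])

```text
time: 52.4
position: [0.6192, -0.2879, 0.1735]
tool_rot: [0.965, 0.264, -0.0, -0.001]
ft_force: [1.0, -0.7, -0.0]
grip_width: 0.0522
```

Emit:
drive_tool(series=[[0,0,0,0,0,10.18,0.6],[0,0,0,0,0,10.18,0.6],[0,0,0,0,0,10.18,0.6],[0.0026,-0.0435,0,0,0,0,0.6],[0.0026,-0.0435,0.03,0,0,0,0.6]])

```text
time: 53.02
position: [0.6258, -0.2018, 0.1458]
tool_rot: [1.0, 0.002, 0.003, 0.001]
ft_force: [-0.1, 1.3, -0.7]
grip_width: 0.0523
```

Emit:
drive_tool(series=[[0,0,0.05,0,0,0,0.6],[0,0,0.045,0,0,0,0.6],[0,0,0.025,0,0,0,0.6],[0,0,0.012,0,0,0,0.6],[0,0,0,0,0,0,0.6]])

```text
time: 53.65
position: [0.624, -0.2022, 0.0112]
tool_rot: [1.0, 0.003, -0.001, -0.0]
ft_force: [0.7, 0.0, -0.2]
grip_width: 0.0525
```

Emit:
drive_tool(series=[[0,0,0,0,0,0,0],[0,0,0,0,0,0,0],[0,0,0,0,0,0,0],[0,0,0,0,0,0,0]])

```text
time: 54.15
position: [0.6249, -0.2036, 0.0121]
tool_rot: [1.0, 0.002, 0.001, 0.0]
ft_force: [-0.9, 0.1, 3.2]
grip_width: 0.0256
```

Emit:
drive_tool(series=[[0,0,-0.03,0,0,0,0],[0,0,-0.05,0,0,0,0],[0,0,-0.05,0,0,0,0],[0,0,-0.02,0,0,0,0],[0,0,0,0,0,-10.18,0]])

```text
time: 54.78
position: [0.6258, -0.204, 0.1642]
tool_rot: [0.996, 0.093, 0.002, 0.001]
ft_force: [-0.1, 0.3, -0.9]
grip_width: 0.0254
```

Emit:
drive_tool(series=[[0,0,0,0,0,-10.18,0],[0,0,0,0,0,-10.18,0],[0,0,0,0,0,-10.18,0],[0,0,0,0,0,-10.18,0],[0,0,0,0,0,-10.18,0]])

```text
time: 55.4
position: [0.6241, -0.2032, 0.1611]
tool_rot: [0.859, 0.513, -0.0, -0.0]
ft_force: [0.1, 0.5, -0.6]
grip_width: 0.025
```

Emit:
drive_tool(series=[[0,0,0,0,0,-10.18,0],[0,0,0,0,0,-10.18,0],[0,0,0,0,0,0,0]])

```text
time: 55.78
position: [0.6242, -0.2032, 0.1611]
tool_rot: [0.757, 0.653, -0.0, -0.0]
ft_force: [0.1, 0.4, -1.8]
grip_width: 0.0252
```

Run:
```python
from h import *
st(); p=slot(-48,-31); plan([*p,150],81.7)
```

```text
t 55.77 p [ 624.2 -203.2  161.1] xax [0.146 0.989 0.   ] zax [-0.001  0.    -1.   ] yaw 81.59 q [-0.48  0.64  1.41  0.    1.1  -0.34] F [ 0.1  0.4 -1.8] w 25.2
turn z -0.1 shift [ 390.3 -234.6   11.1]
```

Emit:
drive_tool(series=[[0.0488,-0.0293,0.0014,0,0,0,0],[0.0488,-0.0293,0.0014,0,0,0,0],[0.0488,-0.0293,0.0014,0,0,0,0],[0.0488,-0.0293,0.0014,0,0,0,0],[0.0488,-0.0293,0.0014,0,0,0,0]])

```text
time: 56.4
position: [0.514, 0.0607, 0.1545]
tool_rot: [0.758, 0.653, 0.0, 0.0]
ft_force: [0.4, 1.2, -1.0]
grip_width: 0.025
```

Emit:
drive_tool(series=[[0.0488,-0.0293,0.0014,0,0,0,0],[0.0488,-0.0293,0.0014,0,0,0,0],[0.0488,-0.0293,0.0014,0,0,0,0],[0,0,0,0,0,0,0],[0,0,0.04,0,0,0,0]])

```text
time: 57.02
position: [0.452, 0.2179, 0.1122]
tool_rot: [0.757, 0.654, 0.004, 0.002]
ft_force: [0.3, -0.4, -0.8]
grip_width: 0.0253
```

Emit:
drive_tool(series=[[0,0,0.04,0,0,0,0],[0,0,0.02,0,0,0,0],[0,0,0,0,0,0,0],[0,0,0,0,0,0,0]])

```text
time: 57.52
position: [0.4498, 0.2164, 0.0508]
tool_rot: [0.757, 0.654, 0.001, 0.0]
ft_force: [0.5, -0.2, -0.8]
grip_width: 0.025
```

Run:
```python
from h import *
st(); p=slot(-48,-31); plan([*p,14.5],81.7)
```

```text
t 57.52 p [449.8 216.4  50.8] xax [0.146 0.989 0.   ] zax [ 0.002  0.    -1.   ] yaw 81.61 q [ 0.22  0.65  1.88 -0.    0.61  0.37] F [ 0.5 -0.2 -0.8] w 25.0
turn z -0.1 shift [ 0.3 -1.6 36.3]
```

Emit:
drive_tool(series=[[0,-0.0014,0.02,0,0,0,0],[0,0,0.011,0,0,0,0],[0,0,0.005,0,0,0,0],[0,0,0,0,0,0,0],[0,0,0,0,0,0,0.38]])

```text
time: 58.15
position: [0.4479, 0.2171, 0.0147]
tool_rot: [0.756, 0.654, 0.001, 0.0]
ft_force: [-0.5, -0.4, -0.5]
grip_width: 0.0295
```

Emit:
drive_tool(series=[[0,0,0,0,0,0,0.38],[0,0,-0.02,0,0,0,0.38],[0,0,-0.04,0,0,0,0.38],[0,0,-0.05,0,0,0,0.38],[0,0,-0.05,0,0,0,0.38]])

```text
time: 58.78
position: [0.4471, 0.2169, 0.1756]
tool_rot: [0.756, 0.654, -0.0, -0.0]
ft_force: [0.4, 0.7, -0.7]
grip_width: 0.033
```

Emit:
drive_tool(series=[[-0.029,0.03,0,0,0,0,0.5],[-0.029,0.03,0,0,0,0,0.5],[0,0,0,0,0,0,0.5]])

```text
time: 59.15
position: [0.5008, 0.1491, 0.1747]
tool_rot: [0.757, 0.653, 0.001, 0.001]
ft_force: [0.2, -0.7, -0.9]
grip_width: 0.0432
```

Run:
```python
from h import *
st(); m,p,d=shot("wrist","w16"); P=cloud(m,d)*1000; cv2.imwrite("pics/w16b.png",cv2.resize(p[:240,120:500],None,fx=2.1,fy=2.1))
b=np.radians(BY); ex=np.array([np.cos(b),np.sin(b)]); ey=np.array([-ex[1],ex[0]])
X=(P[...,:2]-B)@np.stack([ex,ey],1); Z=P[...,2]
for x in (-48,0,48):
  for y in (-31,31):
    k=(d>0)&(abs(X[...,0]-x)<22)&(abs(X[...,1]-y)<29)&(Z>24)&(Z<60); q=X[k]
    if len(q)>30: print(x,y,len(q),np.round(cv2.minAreaRect(q.astype(np.float32)),1) if 0 else [np.round(a,1) for a in cv2.minAreaRect(q.astype(np.float32))],"z98",round(float(np.percentile(Z[k],98)),1))
print("tray left:",tray_cells("w16t"))
```

```text
t 59.15 p [500.8 149.1 174.7] xax [0.148 0.989 0.   ] zax [ 0.003 -0.    -1.   ] yaw 81.51 q [ 0.08  0.46  1.74 -0.    0.94  0.22] F [ 0.2 -0.7 -0.9] w 43.2
-48 -31 1050 [array([-47.8, -32.2]), array([41.5, 55.6]), np.float64(0.1)] z98 33.1
-48 31 1557 [array([-48.1,  32.2]), array([55.6, 43. ]), np.float64(90.0)] z98 54.2
0 -31 1091 [array([  0.4, -33.3]), array([53.4, 43.1]), np.float64(89.9)] z98 34.9
0 31 1292 [array([ 0. , 32.8]), array([42.7, 54.4]), np.float64(0.0)] z98 35.6
48 -31 1135 [array([ 48.2, -31.8]), array([56.3, 43.2]), np.float64(90.0)] z98 56.0
48 31 1306 [array([47.8, 32.9]), array([54.2, 43.3]), np.float64(90.0)] z98 56.6
tray left: []
```

View pics/w16b.png

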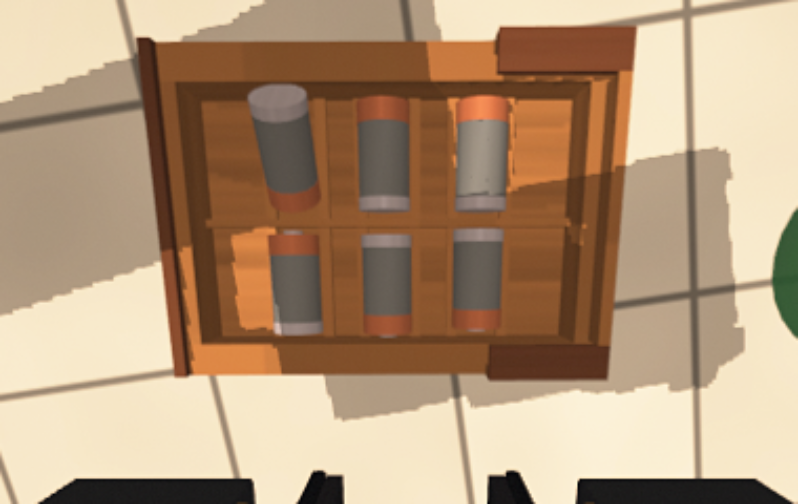

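Five cells lie flat. The one at front left, (285,150) in the picture, has its far end propped up, so I'll measure it.

Run:
```python
from h import *
m=dict(np.load("w16_m.npz")); d=np.load("w16.npy"); P=cloud(m,d)*1000
b=np.radians(BY); ex=np.array([np.cos(b),np.sin(b)]); ey=np.array([-ex[1],ex[0]])
X=(P[...,:2]-B)@np.stack([ex,ey],1); Z=P[...,2]
for x in (-48,0):
  for y in range(0,76,5):
    k=(d>0)&(abs(X[...,0]-x)<20)&(abs(X[...,1]-y)<2.5)&(Z>12)
    if k.sum()<8: continue
    q=X[k]; z=Z[k]; zt=np.percentile(z,97); t=z>zt-3
    print(x,y,"top z",round(float(zt),1),"x at top",round(float(q[t][:,0].mean()),1),"xrange z>20",np.round(np.percentile(q[z>max(20,zt-8)][:,0],[3,97]),1))
```

```text
Traceback (most recent call last):
IndexError: index -1 is out of bounds for axis 0 with size 0
```

Run:
```python
from h import *
m=dict(np.load("w16_m.npz")); d=np.load("w16.npy"); P=cloud(m,d)*1000
b=np.radians(BY); ex=np.array([np.cos(b),np.sin(b)]); ey=np.array([-ex[1],ex[0]])
X=(P[...,:2]-B)@np.stack([ex,ey],1); Z=P[...,2]
for x in (-48,0):
  for y in range(0,76,5):
    k=(d>0)&(abs(X[...,0]-x)<20)&(abs(X[...,1]-y)<2.5)&(Z>15)
    if k.sum()<8: continue
    q=X[k]; z=Z[k]; zt=np.percentile(z,97); t=z>zt-3
    print(x,y,"top z",round(float(zt),1),"x at top",round(float(q[t][:,0].mean()),1),"range",np.round([q[:,0][z>zt-8].min(),q[:,0][z>zt-8].max()],1))
```

```text
-48 0 top z 17.1 x at top -48.0 range [-67.5 -28.1]
-48 5 top z 29.4 x at top -47.3 range [-56.7 -38.6]
-48 10 top z 32.2 x at top -47.1 range [-58.1 -36.7]
-48 15 top z 35.6 x at top -47.4 range [-58.  -35.3]
-48 20 top z 39.0 x at top -47.0 range [-57.8 -37.5]
-48 25 top z 42.6 x at top -47.3 range [-57.5 -36.7]
-48 30 top z 46.1 x at top -47.4 range [-57.7 -36.7]
-48 35 top z 49.3 x at top -47.1 range [-58.1 -36. ]
-48 40 top z 53.4 x at top -47.7 range [-58.1 -37.7]
-48 45 top z 55.7 x at top -46.9 range [-58.6 -35.3]
-48 50 top z 51.5 x at top -46.4 range [-60.  -34.6]
-48 55 top z 45.5 x at top -47.4 range [-60.4 -34.8]
-48 60 top z 40.9 x at top -48.3 range [-68.  -28.2]
-48 65 top z 41.3 x at top -47.6 range [-67.8 -28. ]
-48 70 top z 41.2 x at top -47.8 range [-68.  -28.1]
-48 75 top z 41.0 x at top -48.5 range [-67.7 -28.7]
0 0 top z 17.2 x at top -0.1 range [-19.5  19. ]
0 5 top z 32.6 x at top -0.7 range [-12.9   9.3]
0 10 top z 32.5 x at top -1.8 range [-12.8  10.3]
0 15 top z 32.3 x at top -1.3 range [-12.8  10.4]
0 20 top z 32.3 x at top -0.9 range [-12.7  10.4]
0 25 top z 32.5 x at top -1.7 range [-12.6  10.4]
0 30 top z 32.5 x at top -1.3 range [-12.4   9.4]
0 35 top z 32.4 x at top -1.7 range [-13.3  10.5]
0 40 top z 32.7 x at top -1.4 range [-13.2   9.5]
0 45 top z 32.2 x at top -1.1 range [-13.1  10.5]
0 50 top z 32.5 x at top -1.4 range [-12.9  10.6]
0 55 top z 32.6 x at top -1.2 range [-12.8   9.6]
0 60 top z 40.8 x at top -0.8 range [-19.9  19.5]
0 65 top z 41.2 x at top -0.2 range [-19.8  19.4]
0 70 top z 41.2 x at top 0.6 range [-19.8  19.4]
0 75 top z 41.4 x at top -0.6 range [-19.5  19.3]
```

That cell leans at 34° against the far wall, with its centre near box (−47, 32) at z 31. I'll regrip it lightly, lift it free, and lower it so the floor pivots it flat.

Run:
```python
from h import *
p=slot(-48,31.5); plan([*p,90],81.7)
```

```text
turn z -0.1 shift [120.8 -58.6  84. ]
```

Emit:
drive_tool(series=[[0.0403,-0.0195,0,0,0,0,0.38],[0.0403,-0.0195,0,0,0,0,0.38],[0.0403,-0.0195,0.02,0,0,0,0.38],[0,0,0.045,0,0,0,0.38],[0,0,0.019,0,0,0,0.38]], squeeze=8)

```text
time: 59.88
position: [0.4545, 0.2801, 0.088]
tool_rot: [0.755, 0.655, -0.002, -0.001]
ft_force: [0.2, -0.1, -0.4]
grip_width: 0.0328
```

Emit:
drive_tool(series=[[0,0,0,0,0,0,0.38],[0,0,0,0,0,0,0.38]])

```text
time: 60.12
position: [0.4578, 0.2796, 0.0908]
tool_rot: [0.756, 0.654, 0.0, 0.0]
ft_force: [0.4, -0.8, -1.1]
grip_width: 0.0327
```

Run:
```python
from h import *
st(); p=slot(-48,31.5); plan([*p,26],81.7)
m,p,d=shot("wrist","w17"); cv2.imwrite("pics/w17b.png",cv2.resize(p[100:330,180:460],None,fx=2.6,fy=2.6))
```

```text
t 60.12 p [457.8 279.6  90.8] xax [0.143 0.99  0.   ] zax [ 0.001  0.    -1.   ] yaw 81.76 q [0.34 0.61 1.77 0.   0.77 0.48] F [ 0.4 -0.8 -1.1] w 32.7
turn z 0.1 shift [-0.8 -0.4 64.8]
```

View pics/w17b.png

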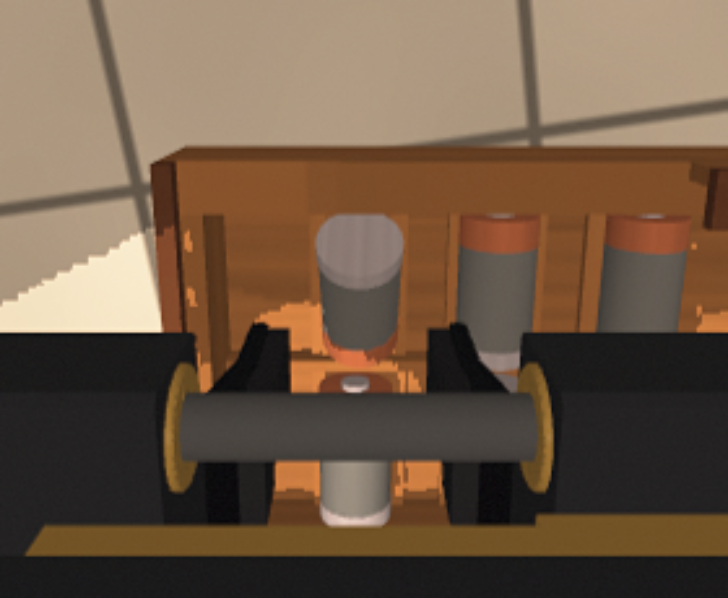

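The leaning cell at (360,290) is centred between the fingers. I'll descend and grip.

Emit:
drive_tool(series=[[0,0,0.03,0,0,0,0.38],[0,0,0.025,0,0,0,0.38],[0,0,0.01,0,0,0,0.38],[0,0,0,0,0,0,0.38],[0,0,0,0,0,0,0]])

```text
time: 60.8
position: [0.4587, 0.2793, 0.0262]
tool_rot: [0.756, 0.654, 0.001, 0.0]
ft_force: [0.5, -0.9, 0.5]
grip_width: 0.0283
```

Emit:
drive_tool(series=[[0,0,0,0,0,0,0],[0,0,0,0,0,0,0],[-0.001,0,-0.01,0,0,0,0],[0,0,-0.01,0,0,0,0],[0,0,0,0,0,0,0]])

```text
time: 61.42
position: [0.4585, 0.2783, 0.0463]
tool_rot: [0.756, 0.654, 0.001, 0.0]
ft_force: [-0.4, -0.3, -0.7]
grip_width: 0.0258
```

Run:
```python
from h import *
st(); p=slot(-48,31.5); plan([*p,14],81.7)
m,p,d=shot("wrist","w18"); P=cloud(m,d)*1000
b=np.radians(BY); ex=np.array([np.cos(b),np.sin(b)]); ey=np.array([-ex[1],ex[0]])
X=(P[...,:2]-B)@np.stack([ex,ey],1); Z=P[...,2]
for y in range(-60,64,4):
    k=(d>0)&(abs(X[...,0]+47.5)<6)&(abs(X[...,1]-y)<2)&(Z<110)
    if k.sum()>5: print(y,round(float(np.percentile(Z[k],90)),1),end=" | ")
```

```text
t 61.42 p [458.5 278.3  46.3] xax [0.144 0.99  0.001] zax [ 0.002  0.001 -1.   ] yaw 81.71 q [0.34 0.68 1.79 0.   0.66 0.48] F [-0.4 -0.3 -0.7] w 25.8
turn z 0.0 shift [ 0.3 -1.2 32.3]
-24 32.1 | -20 32.2 | -16 32.2 | -12 32.5 | -8 32.4 | 4 48.1 | 8 50.1 | 36 70.3 | 40 73.4 | 44 75.3 | 48 72.9 | 52 67.6 | 56 61.9 | 60 56.6 |
```

Emit:
drive_tool(series=[[-0.001,0,0.01,0,0,0,0],[0,-0.001,0.008,0,0,0,0],[0,0,0.004,0,0,0,0],[0,0,0.003,0,0,0,0],[0,0,0.003,0,0,0,0]])

```text
time: 62.1
position: [0.4569, 0.2778, 0.0177]
tool_rot: [0.756, 0.654, 0.0, -0.0]
ft_force: [-1.4, 2.3, 10.9]
grip_width: 0.0255
```

Emit:
drive_tool(series=[[0,0,0.003,0,0,0,0],[0,0,0.001,0,0,0,0],[0,0,0,0,0,0,0]])

```text
time: 62.48
position: [0.4568, 0.2776, 0.0137]
tool_rot: [0.756, 0.654, 0.0, -0.0]
ft_force: [-0.9, 1.2, 9.1]
grip_width: 0.0258
```

```bash
cat >> h.py <<'E'
def prof(f,x0=-47.5,z1=110):
    m,p,d=shot("wrist",f); P=cloud(m,d)*1000
    b=np.radians(BY); ex=np.array([np.cos(b),np.sin(b)]); ey=np.array([-ex[1],ex[0]])
    X=(P[...,:2]-B)@np.stack([ex,ey],1); Z=P[...,2]
    for y in range(-60,64,4):
        k=(d>0)&(abs(X[...,0]-x0)<6)&(abs(X[...,1]-y)<2)&(Z<z1)
        if k.sum()>5: print(y,round(float(np.percentile(Z[k],90)),1),end=" | ")
E
python3 - <<'E'
from h import *
st(); prof("w19")
E
```

```text
t 62.48 p [456.8 277.6  13.7] xax [0.144 0.99  0.001] zax [ 0.001  0.001 -1.   ] yaw 81.7 q [0.34 0.74 1.8  0.   0.59 0.48] F [-0.9  1.2  9.1] w 25.8
-8 23.5 | -4 23.9 | 4 28.6 | 8 30.2 | 12 32.2 | 16 34.1 | 40 47.1 | 44 49.3 | 48 51.0 | 52 48.1 | 56 109.4 | 60 101.7 |
```

Emit:
drive_tool(series=[[-0.003,0,-0.002,0,0,0,0],[-0.003,0,0,0,0,0,0],[0,0,0,0,0,0,0],[0,0,0,0,0,0,0.38],[0,0,0,0,0,0,0.38]])

```text
time: 63.15
position: [0.4558, 0.2713, 0.0151]
tool_rot: [0.756, 0.654, -0.0, -0.0]
ft_force: [-0.6, 0.0, -0.6]
grip_width: 0.0323
```

Emit:
drive_tool(series=[[0,0,0,0,0,0,0.38],[0,0,-0.03,0,0,0,0.38],[0,0,-0.04,0,0,0,0.38],[0,0,-0.04,0,0,0,0.38],[-0.05,0,-0.02,0,0,0,0.38]])

```text
time: 63.78
position: [0.4512, 0.2236, 0.1477]
tool_rot: [0.755, 0.656, 0.003, 0.002]
ft_force: [0.8, -0.8, -0.0]
grip_width: 0.0331
```

Emit:
drive_tool(series=[[-0.05,0.02,0,0,0,0,0.38],[-0.02,0.02,0,0,0,0,0.38],[0,0,0,0,0,0,0.38]])

```text
time: 64.15
position: [0.4796, 0.1453, 0.1456]
tool_rot: [0.757, 0.653, 0.001, 0.001]
ft_force: [-0.5, 0.3, 0.7]
grip_width: 0.0333
```

Run:
```python
from h import *
st()
for i,x in enumerate((-48,0,48)): prof(f"w20{i}",x); print()
```

```text
t 64.15 p [479.6 145.3 145.6] xax [0.147 0.989 0.   ] zax [ 0.002  0.    -1.   ] yaw 81.52 q [ 0.07  0.48  1.82 -0.    0.84  0.22] F [-0.5  0.3  0.7] w 33.3
-60 40.6 | -56 32.1 | -52 32.4 | -48 32.0 | -44 32.0 | -40 32.2 | -36 32.0 | -32 32.0 | -28 32.1 | -24 32.4 | -20 32.1 | -16 32.4 | -12 32.8 | -8 32.3 | -4 24.1 | 0 16.3 | 4 6.5 | 8 25.7 | 12 32.2 | 16 32.6 | 20 31.9 | 24 32.1 | 28 32.1 | 32 32.1 | 36 32.3 | 40 32.0 | 44 32.2 | 48 32.4 | 52 32.0 | 56 32.5 | 60 40.6 | 
-60 40.2 | -56 32.5 | -52 32.7 | -48 32.6 | -44 32.3 | -40 32.1 | -36 32.3 | -32 32.2 | -28 32.2 | -24 32.0 | -20 32.4 | -16 32.6 | -12 32.2 | -8 32.6 | -4 7.0 | 0 17.0 | 4 28.7 | 8 32.6 | 12 32.4 | 16 32.3 | 20 32.4 | 24 32.2 | 28 32.6 | 32 32.0 | 36 32.0 | 40 32.5 | 44 32.0 | 48 32.7 | 52 32.5 | 56 32.5 | 60 40.0 | 
-60 56.4 | -56 23.5 | -52 32.8 | -48 32.6 | -44 32.3 | -40 32.0 | -36 32.1 | -32 32.0 | -28 32.0 | -24 32.1 | -20 32.0 | -16 32.4 | -12 32.2 | -8 32.5 | -4 33.0 | 0 17.1 | 4 26.6 | 8 32.4 | 12 32.6 | 16 32.5 | 20 32.5 | 24 32.1 | 28 32.4 | 32 32.2 | 36 32.5 | 40 32.2 | 44 32.3 | 48 32.7 | 52 32.8 | 56 32.5 | 60 56.4 |
```

All six cells now lie flat, with tops at z≈32. Next is the lid.

Emit:
drive_tool(series=[[-0.0515,0.0024,0,0,0,0,0.5],[-0.0515,0.0024,0,0,0,0,0.5],[-0.0515,0.0024,0,0,0,0,0.5],[-0.0515,0.0024,0,0,0,0,0.5],[0,0,0,0,0,0,0.5]])

```text
time: 64.92
position: [0.458, -0.0603, 0.1452]
tool_rot: [0.758, 0.653, 0.0, 0.0]
ft_force: [0.6, -0.3, 0.1]
grip_width: 0.0432
```

Run:
```python
from h import *
st(); m,p,d=shot("wrist","w21"); P=cloud(m,d)*1000; Z=P[...,2]
def rc(lo,hi,mn):
    M=((d>0)&(Z>lo)&(Z<hi)&(P[...,0]>340)&(P[...,0]<640)&(abs(P[...,1])<130)).astype(np.uint8)
    n,l,s,c=cv2.connectedComponentsWithStats(M)
    for i in range(1,n):
        if s[i,4]>mn:
            q=P[l==i]; r=cv2.minAreaRect(q[:,:2].astype(np.float32)); print(lo,s[i,4],[np.round(a,1) for a in r],np.round(np.median(q[:,2]),1)); 
            if lo>20: plan([*r[0],12],81.7)
rc(23,32,100); rc(4,10,3000)
```

```text
t 64.92 p [458.  -60.3 145.2] xax [ 0.148  0.989 -0.   ] zax [ 0. -0. -1.] yaw 81.5 q [-0.37  0.44  1.91 -0.    0.79 -0.23] F [ 0.6 -0.3  0.1] w 43.2
23 882 [array([451. ,   6.4]), array([59.5, 14. ]), np.float64(81.9)] 26.7
turn z -0.1 shift [ 63.4 -15.9 133.1]
4 24022 [array([500.7,  -1. ]), array([134.5, 200.4]), np.float64(81.9)] 6.9
```

Emit:
drive_tool(series=[[0.0317,-0.008,0.02,0,0,-0.2,0.5],[0.0317,-0.0079,0.02,0,0,0,0.5],[0,0,0.04,0,0,0,0.5],[0,0,0.03,0,0,0,0.5],[0,0,0.015,0,0,0,0.5]], squeeze=45)

```text
time: 65.6
position: [0.4498, 0.0093, 0.0187]
tool_rot: [0.754, 0.657, -0.001, -0.001]
ft_force: [0.2, 0.4, 0.1]
grip_width: 0.0433
```

Emit:
drive_tool(series=[[0,0,0.007,0,0,0,0.5],[0,0,0,0,0,0,0.5],[0,0,0,0,0,0,0],[0,0,0,0,0,0,0],[0,0,0,0,0,0,0]])

```text
time: 66.22
position: [0.4515, 0.0064, 0.0136]
tool_rot: [0.755, 0.655, 0.0, 0.0]
ft_force: [-0.2, -0.3, -0.5]
grip_width: 0.0213
```

Emit:
drive_tool(series=[[0,0,0,0,0,0,0],[0,0,0,0,0,0,0]])

```text
time: 66.47
position: [0.4514, 0.0063, 0.0135]
tool_rot: [0.755, 0.655, 0.0, 0.0]
ft_force: [-0.1, 0.1, 3.5]
grip_width: 0.0131
```

Run:
```python
from h import *
st()
```

```text
t 66.47 p [451.4   6.3  13.5] xax [ 0.141  0.99  -0.   ] zax [ 0.001 -0.    -1.   ] yaw 81.9 q [-0.23  0.7   2.01 -0.    0.42 -0.09] F [-0.1  0.1  3.5] w 13.1
```

Emit:
drive_tool(series=[[0,0,-0.02,0,0,0,0],[0,0,-0.035,0,0,0,0],[0,0,-0.04,0,0,0,0],[0,0,-0.035,0,0,0,0],[0,0,0,0,0,0,0]])

```text
time: 67.1
position: [0.4524, 0.0063, 0.145]
tool_rot: [0.755, 0.656, 0.001, 0.002]
ft_force: [-0.2, 0.6, -1.9]
grip_width: 0.0133
```

Emit:
drive_tool(series=[[0.0299,-0.0128,0,0,0,0,0],[0.0299,-0.0128,0,0,0,0,0],[0.0299,-0.0128,0,0,0,0,0],[0.0299,-0.0128,0,0,0,0,0]])

```text
time: 67.6
position: [0.4155, 0.1329, 0.1415]
tool_rot: [0.755, 0.655, -0.002, -0.001]
ft_force: [-0.5, -0.3, -2.1]
grip_width: 0.0133
```

Emit:
drive_tool(series=[[0.0299,-0.0128,0,0,0,0,0],[0.0299,-0.0128,0,0,0,0,0],[0.0299,-0.0128,0,0,0,0,0],[0.0299,-0.0128,0,0,0,0,0],[0,0,0,0,0,0,0]])

```text
time: 68.22
position: [0.3815, 0.2588, 0.1415]
tool_rot: [0.754, 0.657, -0.002, -0.001]
ft_force: [0.1, -0.2, -2.3]
grip_width: 0.0136
```

Emit:
drive_tool(series=[[0,0,0,1.86,0,0,0],[0,0,0,1.86,0,0,0],[0,0,0,0,0,0,0],[0,0,0,0,0,0,0]])

```text
time: 68.72
position: [0.3829, 0.257, 0.1425]
tool_rot: [0.755, 0.655, -0.022, -0.025]
ft_force: [-0.3, -0.2, -2.3]
grip_width: 0.0136
```

```bash
cat >> h.py <<'E'
def lid(f):
    "lid pose in the box frame from the wrist depth: plane, edges"
    m,p,d=shot("wrist",f); P=cloud(m,d)*1000
    b=np.radians(BY); ex=np.array([np.cos(b),np.sin(b)]); ey=np.array([-ex[1],ex[0]])
    X=(P[...,:2]-B)@np.stack([ex,ey],1); Z=P[...,2]; u,v=np.meshgrid(np.arange(640),np.arange(400))
    o=robot.get_obs(); zt=o["position"][2]*1000
    k0=(d>0)&(v<220)&(X[...,1]>15)&(X[...,1]<55)&(X[...,0]>-200)&(X[...,0]<120)
    prof=[(x,np.round(np.median(Z[k0&(abs(X[...,0]-x)<3)]),1)) for x in range(-180,116,12) if (k0&(abs(X[...,0]-x)<3)).sum()>10]
    print("top z along x:",prof)
    return X,Z,d,v,zt
E
python3 - <<'E'
from h import *
st(); X,Z,d,v,zt=lid("w22")
k=(d>0)&(v<225)&(X[...,1]>20)&(X[...,1]<60)&(Z>zt-25)&(Z<zt+15)&(X[...,0]>-150)
c=np.polyfit(X[k][:,0],Z[k],1)
r=abs(Z[k]-np.polyval(c,X[k][:,0]))<2; c=np.polyfit(X[k][r][:,0],Z[k][r],1); print("plane slope",c)
k=(d>0)&(v<225)&(abs(Z-np.polyval(c,X[...,0]))<2)&(X[...,0]>-190)
for x in (-120,-60,0):
    q=X[k&(abs(X[...,0]-x)<5)]; print("far y edge at",x,np.round(np.percentile(q[:,1],99.5),1))
q=X[k&(X[...,1]>25)&(X[...,1]<55)]; print("rear x edge",np.round(np.percentile(q[:,0],99.8),1),"front",np.round(np.percentile(q[:,0],.2),1))
E
```

```text
t 68.72 p [382.9 257.  142.5] xax [ 0.141  0.99  -0.001] zax [-0.066  0.008 -0.998] yaw 81.87 q [0.33 0.46 1.88 0.04 0.86 0.44] F [-0.3 -0.2 -2.3] w 13.6
top z along x: [(-168, np.float64(139.1)), (-156, np.float64(138.4)), (-144, np.float64(137.5)), (-132, np.float64(136.7)), (-120, np.float64(136.5)), (-108, np.float64(135.1)), (-96, np.float64(134.1)), (-84, np.float64(133.4)), (-72, np.float64(132.4)), (-60, np.float64(131.6)), (-48, np.float64(130.8)), (-36, np.float64(129.9)), (-24, np.float64(129.1)), (-12, np.float64(128.2)), (0, np.float64(127.5)), (12, np.float64(126.6)), (24, np.float64(125.7)), (96, np.float64(40.2)), (108, np.float64(57.0))]
plane slope [-7.10148262e-02  1.27405653e+02]
far y edge at -120 66.0
far y edge at -60 66.2
far y edge at 0 66.4
rear x edge 29.0 front -168.9
```

Emit:
drive_tool(series=[[0.0005,0.002,0.03,0,0,0,0],[0,0.0016,0.025,0,0,0,0],[0,0.001,0.015,0,0,0,0],[0,0.0003,0.0045,0,0,0,0],[0,0,0,0,0,0,0]])

```text
time: 69.4
position: [0.3835, 0.2582, 0.0686]
tool_rot: [0.755, 0.655, -0.021, -0.025]
ft_force: [-0.5, 0.1, -2.2]
grip_width: 0.0135
```

Run:
```python
from h import *
st(); X,Z,d,v,zt=lid("w23")
k=(d>0)&(v<225)&(abs(Z-(zt-14.6-.071*(X[...,0]+0)+0))<6)&(X[...,0]<35)&(X[...,0]>-190)
for x in (-120,-60,0,20):
    q=X[k&(abs(X[...,0]-x)<5)&(Z>43)]; print("far y edge at",x,np.round(np.percentile(q[:,1],99.5),1))
```

```text
t 69.4 p [383.5 258.2  68.6] xax [ 0.141  0.99  -0.   ] zax [-0.064  0.009 -0.998] yaw 81.92 q [0.33 0.6  1.93 0.05 0.67 0.43] F [-0.5  0.1 -2.2] w 13.5
top z along x: [(-168, np.float64(65.1)), (-156, np.float64(64.5)), (-144, np.float64(63.6)), (-132, np.float64(62.8)), (-120, np.float64(62.5)), (-108, np.float64(61.2)), (-96, np.float64(60.4)), (-84, np.float64(59.5)), (-72, np.float64(58.7)), (-60, np.float64(57.8)), (-48, np.float64(57.0)), (-36, np.float64(56.2)), (-24, np.float64(55.4)), (-12, np.float64(54.6)), (0, np.float64(53.7)), (12, np.float64(52.9)), (24, np.float64(52.1)), (48, np.float64(31.8)), (60, np.float64(26.6)), (72, np.float64(6.6)), (84, np.float64(6.1)), (96, np.float64(20.9))]
far y edge at -120 67.3
far y edge at -60 67.6
far y edge at 0 67.8
far y edge at 20 67.9
```

Emit:
drive_tool(series=[[0,0,0,-0.9,0,0,0],[-0.0004,0.0002,0.003,0,0,0,0],[0,0.0002,0.0025,0,0,0,0],[0,0,0,0,0,0,0],[0,0,0,0,0,0,0]])

```text
time: 70.08
position: [0.3837, 0.2578, 0.063]
tool_rot: [0.755, 0.655, -0.016, -0.019]
ft_force: [-0.4, -0.3, -1.8]
grip_width: 0.0138
```

Run:
```python
from h import *
st(); X,Z,d,v,zt=lid("w24")
k=(d>0)&(v<225)&(X[...,1]>20)&(X[...,1]<60)&(Z>43)&(Z<70)&(X[...,0]>-165)&(X[...,0]<35)
c=np.polyfit(X[k][:,0],Z[k],1); r=abs(Z[k]-np.polyval(c,X[k][:,0]))<1.5; c=np.polyfit(X[k][r][:,0],Z[k][r],1); print("slope",c,"rear",np.percentile(X[k][r][:,0],99.8))
```

```text
t 70.08 p [383.7 257.8  63. ] xax [0.141 0.99  0.   ] zax [-0.049  0.007 -0.999] yaw 81.91 q [0.33 0.61 1.94 0.04 0.64 0.44] F [-0.4 -0.3 -1.8] w 13.8
top z along x: [(-168, np.float64(58.8)), (-156, np.float64(58.3)), (-144, np.float64(57.6)), (-132, np.float64(57.0)), (-120, np.float64(56.9)), (-108, np.float64(55.7)), (-96, np.float64(55.2)), (-84, np.float64(54.4)), (-72, np.float64(53.9)), (-60, np.float64(53.2)), (-48, np.float64(52.6)), (-36, np.float64(52.0)), (-24, np.float64(51.3)), (-12, np.float64(50.7)), (0, np.float64(50.0)), (12, np.float64(49.4)), (24, np.float64(48.7)), (48, np.float64(31.7)), (60, np.float64(27.0)), (84, np.float64(6.1)), (96, np.float64(20.2))]
slope [-0.0528692  50.04898443] rear 30.055159077452018
```

Emit:
drive_tool(series=[[0,0.01,-0.0005,0,0,0,0],[0,0.012,-0.0006,0,0,0,0],[0,0.008,-0.0004,0,0,0,0],[0,0,0,0,0,0,0]])

```text
time: 70.62
position: [0.4148, 0.2535, 0.063]
tool_rot: [0.755, 0.655, -0.016, -0.018]
ft_force: [0.1, -0.1, -3.0]
grip_width: 0.0135
```

Emit:
drive_tool(series=[[0,0.01,-0.0005,0,0,0,0],[0,0.01,-0.0005,0,0,0,0],[0,0,0,0,0,0,0]])

```text
time: 71.0
position: [0.4348, 0.2509, 0.0631]
tool_rot: [0.755, 0.655, -0.015, -0.018]
ft_force: [0.6, -0.2, -2.5]
grip_width: 0.0136
```

Run:
```python
from h import *
st(); X,Z,d,v,zt=lid("w25"); p=slot(-50,0); plan([*p,60],81.7); print(robot.get_obs()["moment"])
```

```text
t 71.0 p [434.8 250.9  63.1] xax [0.141 0.99  0.001] zax [-0.047  0.008 -0.999] yaw 81.88 q [0.29 0.64 1.84 0.03 0.71 0.4 ] F [ 0.6 -0.2 -2.5] w 13.6
top z along x: [(-180, np.float64(-0.3)), (-168, np.float64(-0.3)), (-156, np.float64(-0.3)), (-144, np.float64(-0.2)), (-108, np.float64(58.6)), (-96, np.float64(58.0)), (-84, np.float64(57.4)), (-72, np.float64(57.2)), (-60, np.float64(56.3)), (-48, np.float64(55.6)), (-36, np.float64(54.9)), (-24, np.float64(54.3)), (-12, np.float64(53.7)), (0, np.float64(53.0)), (12, np.float64(52.5)), (24, np.float64(51.9)), (36, np.float64(51.3)), (48, np.float64(50.7)), (60, np.float64(50.0)), (72, np.float64(49.4)), (84, np.float64(48.5)), (96, np.float64(38.9)), (108, np.float64(56.9))]
turn z 0.2 shift [-0.3 17.3  3.1]
[0.01063873 0.06599714 0.03426548]
```

Emit:
drive_tool(series=[[0,0.009,-0.0004,0,0,0,0],[0,0.006,-0.0003,0,0,0,0],[0,0.003,-0.0002,0,0,0,0],[0,0,0,0,0,0,0]])

```text
time: 71.55
position: [0.4513, 0.2482, 0.063]
tool_rot: [0.755, 0.655, -0.016, -0.019]
ft_force: [-0.3, -0.0, -3.0]
grip_width: 0.0135
```

Run:
```python
from h import *
st(); X,Z,d,v,zt=lid("w26"); p=slot(-50,0); plan([*p,60],81.7)
k=(d>0)&(v<225)&(X[...,1]>25)&(X[...,1]<55)&(Z>48)&(X[...,0]<-80)&(X[...,0]>-125); print("front edge",np.percentile(X[k][:,0],[.3,1,2]))
```

```text
t 71.55 p [451.3 248.2  63. ] xax [0.141 0.99  0.   ] zax [-0.049  0.007 -0.999] yaw 81.9 q [0.27 0.65 1.81 0.03 0.73 0.39] F [-0.3 -0.  -3. ] w 13.5
top z along x: [(-180, np.float64(-0.3)), (-168, np.float64(-0.3)), (-156, np.float64(-0.2)), (-144, np.float64(-0.3)), (-132, np.float64(-0.2)), (-108, np.float64(45.8)), (-96, np.float64(58.8)), (-84, np.float64(58.2)), (-72, np.float64(57.5)), (-60, np.float64(56.9)), (-48, np.float64(56.9)), (-36, np.float64(55.6)), (-24, np.float64(55.0)), (-12, np.float64(54.4)), (0, np.float64(53.7)), (12, np.float64(53.2)), (24, np.float64(52.5)), (36, np.float64(51.8)), (48, np.float64(51.2)), (60, np.float64(50.5)), (72, np.float64(50.0)), (84, np.float64(49.3)), (96, np.float64(48.6)), (108, np.float64(56.9))]
turn z 0.2 shift [-0.3 -0.1  3. ]
front edge [-100.4298705  -100.11169983  -99.8403708 ]
```

Emit:
drive_tool(series=[[0,0,0.0023,-0.75,0,0,0],[0,0,0.0023,-0.75,0,0,0],[0,0,0.0023,-0.7,0,0,0],[0,0,0.002,-0.65,0,0,0],[0,0,0,0,0,0,0]])

```text
time: 72.22
position: [0.4503, 0.2483, 0.054]
tool_rot: [0.755, 0.656, -0.0, 0.0]
ft_force: [0.6, 0.5, -2.0]
grip_width: 0.0136
```

Run:
```python
from h import *
st(); X,Z,d,v,zt=lid("w27"); print(robot.get_obs()["moment"])
k=(d>0)&(v<225)&(X[...,1]>25)&(X[...,1]<55)&(Z>46.9)&(X[...,0]<-80)&(X[...,0]>-125); print("front edge",np.percentile(X[k][:,0],[.3,1,2]))
```

```text
t 72.22 p [450.3 248.3  54. ] xax [ 0.14  0.99 -0.  ] zax [ 0. -0. -1.] yaw 81.94 q [ 0.29  0.65  1.84 -0.    0.65  0.43] F [ 0.6  0.5 -2. ] w 13.6
top z along x: [(-180, np.float64(-0.2)), (-168, np.float64(-0.3)), (-156, np.float64(-0.3)), (-144, np.float64(-0.2)), (-132, np.float64(-0.3)), (-108, np.float64(45.7)), (-96, np.float64(47.4)), (-84, np.float64(47.5)), (-72, np.float64(47.5)), (-60, np.float64(47.4)), (-48, np.float64(48.0)), (-36, np.float64(47.3)), (-24, np.float64(47.3)), (-12, np.float64(47.2)), (0, np.float64(47.2)), (12, np.float64(47.2)), (24, np.float64(47.2)), (36, np.float64(47.2)), (48, np.float64(47.2)), (60, np.float64(47.1)), (72, np.float64(47.0)), (84, np.float64(47.1)), (96, np.float64(46.9)), (108, np.float64(56.9))]
[-0.01976772  0.04260242 -0.011768  ]
front edge [-105.31130112 -103.73986827 -100.87964214]
```

Emit:
drive_tool(series=[[0,0.0003,0.0006,-0.1,0,0,0],[0,0,0,0,0,0,0],[0,0,0,0,0,0,0.3],[0,0,0,0,0,0,0.5],[0,0,0,0,0,0,0.5]])

```text
time: 72.9
position: [0.4514, 0.2483, 0.0538]
tool_rot: [0.755, 0.655, 0.001, 0.001]
ft_force: [-0.1, -0.9, -0.0]
grip_width: 0.0358
```

Emit:
drive_tool(series=[[0,0,-0.02,0,0,0,0.5],[0,0,-0.04,0,0,0,0.5],[0,0,-0.05,0,0,0,0.5],[-0.035,0.02,-0.04,0,0,0,0.5],[-0.035,0.02,0,0,0,0,0.5]])

```text
time: 73.53
position: [0.4831, 0.1733, 0.2074]
tool_rot: [0.755, 0.656, 0.004, 0.003]
ft_force: [-0.4, -0.4, -0.3]
grip_width: 0.0436
```

Emit:
drive_tool(series=[[-0.03,0,0,0,0,0,0.5],[0,0,0,0,0,0,0.5]])

```text
time: 73.78
position: [0.476, 0.1422, 0.2038]
tool_rot: [0.756, 0.654, 0.001, 0.001]
ft_force: [0.1, 0.6, -0.2]
grip_width: 0.0431
```

Run:
```python
from h import *
st(); X,Z,d,v,zt=lid("w28")
p=cv2.imread("pics/w28.png"); cv2.imwrite("pics/w28b.png",cv2.resize(p[:240,100:540],None,fx=1.8,fy=1.8))
for y in (-50,-25,25,50):
    print(y,[float(np.round(np.median(Z[(d>0)&(abs(X[...,0]-x)<5)&(abs(X[...,1]-y)<4)]),1)) for x in (-95,-80,-20,30,90)])
k=(d>0)&(Z>62)&(Z<75)&(abs(X[...,0])<90)&(abs(X[...,1])<60); r=cv2.minAreaRect(X[k].astype(np.float32)); print("bar",r)
shot("top","t28")
```

```text
t 73.78 p [476.  142.2 203.8] xax [ 0.144  0.99  -0.   ] zax [ 0.002 -0.    -1.   ] yaw 81.73 q [ 0.07  0.38  1.77 -0.    0.99  0.21] F [ 0.1  0.6 -0.2] w 43.1
top z along x: [(-180, np.float64(-0.2)), (-168, np.float64(-0.2)), (-156, np.float64(-0.3)), (-144, np.float64(-0.3)), (-132, np.float64(-0.2)), (-120, np.float64(-0.2)), (-108, np.float64(45.9)), (-96, np.float64(46.9)), (-84, np.float64(46.8)), (-72, np.float64(46.8)), (-60, np.float64(46.8)), (-48, np.float64(47.8)), (-36, np.float64(46.9)), (-24, np.float64(46.9)), (-12, np.float64(46.8)), (0, np.float64(46.9)), (12, np.float64(46.8)), (24, np.float64(46.9)), (36, np.float64(47.0)), (48, np.float64(46.9)), (60, np.float64(47.0)), (72, np.float64(46.9)), (84, np.float64(47.0)), (96, np.float64(47.1)), (108, np.float64(56.9))]
-50 [46.8, 46.9, 46.6, 46.7, 47.1]
-25 [46.6, 46.8, 46.9, 46.9, 47.1]
25 [47.0, 46.5, 47.0, 47.1, 47.2]
50 [46.8, 46.9, 47.0, 47.1, 47.0]
bar ((-49.96018600463867, -0.011394500732421875), (14.217914581298828, 59.22581481933594), 0.32636624574661255)
```

View pics/w28b.png

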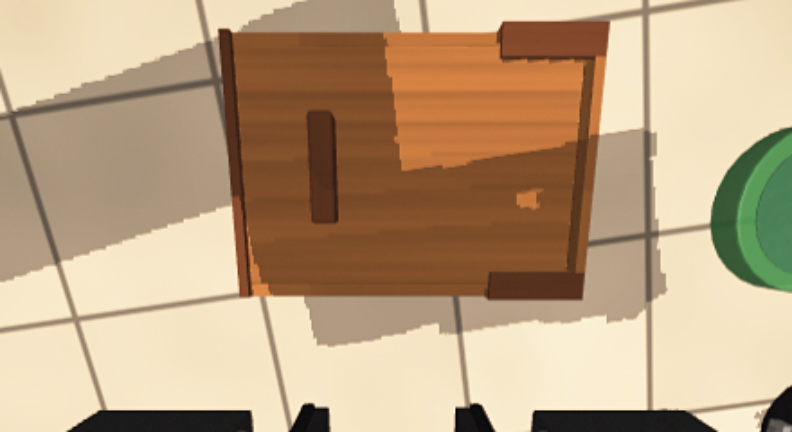

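The lid is home. Its front edge lies behind the lip at (235,160), its rear is under both rails, its top is flat at z 47, and the bar is at box x −50, y 0. I'll do one last check with the top camera, then hand in.

Run:
```python
from h import *
a=cv2.imread("pics/top0.png"); b=cv2.imread("pics/t28.png"); d0=np.load("top0.npy"); d1=np.load("t28.npy")
for n,(x0,x1,y0,y1) in dict(ash=(208,258,124,172),lantern=(272,320,92,156),bowl=(356,408,110,162),coast=(286,328,161,203),red=(468,500,228,290),tray=(372,445,190,290)).items():
    print(n,"depth diff>8mm px:",int((abs(d0-d1)[y0:y1,x0:x1]>.008).sum()))
print(robot.hand_in())
```

```text
ash depth diff>8mm px: 18
lantern depth diff>8mm px: 20
bowl depth diff>8mm px: 22
coast depth diff>8mm px: 13
red depth diff>8mm px: 18
tray depth diff>8mm px: 1462
the job is handed in; nothing more can be done
None
```

The job is done and handed in at about 74 s of the 210 s allowed. I tilted the lid over its lip, slid it out and took it right off. All six batteries went into the six places in the box, and then I slid the lid back behind the lip.

**Lid:** It lies flat, with its top at z 46.5–47.2 mm everywhere measured (47 expected). The pull bar is at box x −50.0, y 0.0 mm.

**Batteries:** All six lay flat before the lid went on, with their tops at z 32 mm. Two things went wrong on the way and were mended:
- One battery was knocked against another on the tray partway through, so I gripped the other one off-centre to get it out.
- One battery in the box was found leaning at 34° against the far wall. I regripped it and laid it flat. I don't know what made it lean.

**Bystanders:** Top-camera depth before and after showed only 13–22 scattered differing pixels on each of the lantern, ashtray, bowl, coasters and red decoys. I read that as edge noise, not movement.

The highest wrist force I read was about 11 N, when I pressed the leaning battery down. No check still disagreed at the end.

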